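Roll the cover glass onto a tablet

TASK

Press the new cover glass down onto the tablet in the fitting jig: slide the safety tab fully clear, swing the hold-down latch well back past upright off the glass, then take the roller from its stand and roll it, square and centred, along the whole glass from the hinged end by the latch to the raised free end, with a steady firm but gentle push so that the glass ends flat. Then put the roller back in its stand, leave tab and latch open, touch the glass with nothing but the roller, and leave the other things on the desk where they are.

Things in the scene. Friction and masses are not known exactly. Their poses are not given: they have to be found in the camera images.
- jig: fitting jig fixed to the desk: grey base plate 150 x 270 x 12 mm; origin on the desk under the middle of the jig; its y axis runs along the tablet towards the latch end, its x axis across. Flat, the glass spans x -49..49 mm, y -118..58 mm with its top at z 42.5 mm, hinged at the y = 58 mm end
- glass: clear glass 98 x 176 x 3 mm over a white tablet (108 x 184 mm) on the jig's sprung bed; origin mid underside of its hinged end; it runs along its -y (as jig -y); z is its normal. Its free end starts 9 to 15 mm high (0.05 to 0.085 rad); it gives way stiffly at the hinge (0.45 N m: 3 N at the free end, more nearer the hinge) and stays where pressed. It rides down with the bed. It cracks over 25 N
- bed (a joint): how far the sprung bed with tablet and glass is pressed down (m): 0 at rest, stop at 0.011. Pressing takes 2 N to start and 1.2 N more per mm: 4 mm is about 7 N, 7 mm about 10 N; it springs back
- tab (a joint): safety tab travel (m): about 0 locked, 0.022 fully clear; slides along the jig's +x; 2 N friction, stays where left; from 0.017 the latch is free
- tab_knob (a point): middle of the tab's upright black knob, 24 mm along jig x, 12 mm along jig y, 30 mm tall (top 15 mm above this point), at jig x 35, y 77, z 90.5 mm when locked; a dark steel tongue runs from it at the knob's foot over the latch arm. Below it the fixed aluminium track fills jig x 18..74, y 65..89 mm up to z 62 mm
- latch (a joint): angle of the steel hold-down latch (rad): 0 lying on the glass, 2.2 swung fully back; stays where it is left; blocked at 0.1 by the tab
- latch_hinge (a point): the latch's fixed hinge axis, along jig x, at jig x 0, y 93, z 62 mm, between aluminium cheeks (jig x -15..15, y 83..107 mm, up to z 72 mm)
- latch_bar (a point): middle of the latch's cross bar, 16 mm thick, 40 mm long along jig x, carried by a 14 mm wide arm; at rest it lies 75 mm from the hinge axis along jig -y and 14 mm above it; it swings up and over to the jig's +y side, standing up to 147 mm above the desk on the way and about 130 mm when back
- roller: hand roller: black rubber wheel 36 mm across, 104 mm long, spinning freely about the roller's x axis; aluminium bridge 152 (x) x 26 x 10 mm, underside 42 mm above the wheel's bottom; wooden grip 50 mm along x, 26 mm along y, 52 to 97 mm up. Origin mid under the wheel's bottom, z up; about 0.45 kg. In its stand its x axis is the stand's x within 0.03 rad
- stand: roller stand fixed to the desk, base 180 (x) x 70 (y) mm, origin underneath on the desk; the two ends of the roller's bridge rest on posts 56 mm high at x = +-72 mm, inside 6 mm lips that leave the bridge 4 mm play each way in x and y
- stand_seat (a point): where the roller's origin lies when it is seated in the stand (14 mm above the desk, middle of the stand)
- switch_box: small black five-port network switch, 75 x 110 x 26 mm, loose; stands in one of the two places beside the jig, the roller's stand in the other
- phone: black phone lying flat, 74 x 150 x 9 mm, loose
- screwdriver: screwdriver with a black handle, 170 mm, lying, loose
- tape: cardboard tape core, 70 mm across, 18 mm high, loose
- spray: clear plastic cleaner bottle, 38 mm across, 115 mm tall, loose
- brick: black power adapter, 50 x 85 x 32 mm, loose
There are look-alikes about, which are no part of the job. What is shaped like the roller but green is not meant.

How it is judged:
On the way, in this order (a step that is already met when the one before it is completed fails the run):
1. the safety tab is slid clear (over 17 mm) (value of joint tab above 0.017 m), for 0.1 s.
2. the latch is swung back past upright (over 1.75 rad) (value of joint latch above 1.75 rad), for 0.2 s.
3. the roller presses the glass with over 4 N, centred within 12 mm and square within 0.12 rad: start of the glass, close to its hinged end (contact force between roller and glass above 4 N and y of roller in the frame of jig between 0.023 and 0.043 m and x of roller in the frame of jig between -0.012 and 0.012 m and angle between the x axis of roller and the x axis of jig, either way round below 0.12 rad), for 0.05 s.
4. the roller presses the glass with over 4 N, centred within 12 mm and square within 0.12 rad: about a third along (contact force between roller and glass above 4 N and y of roller in the frame of jig between -0.005 and 0.015 m and x of roller in the frame of jig between -0.012 and 0.012 m and angle between the x axis of roller and the x axis of jig, either way round below 0.12 rad), for 0.05 s.
5. the roller presses the glass with over 4 N, centred within 12 mm and square within 0.12 rad: before the middle (contact force between roller and glass above 4 N and y of roller in the frame of jig between -0.033 and -0.013 m and x of roller in the frame of jig between -0.012 and 0.012 m and angle between the x axis of roller and the x axis of jig, either way round below 0.12 rad), for 0.05 s.
6. the roller presses the glass with over 4 N, centred within 12 mm and square within 0.12 rad: past the middle (contact force between roller and glass above 4 N and y of roller in the frame of jig between -0.061 and -0.041 m and x of roller in the frame of jig between -0.012 and 0.012 m and angle between the x axis of roller and the x axis of jig, either way round below 0.12 rad), for 0.05 s.
7. the roller presses the glass with over 4 N, centred within 12 mm and square within 0.12 rad: three quarters along (contact force between roller and glass above 4 N and y of roller in the frame of jig between -0.089 and -0.069 m and x of roller in the frame of jig between -0.012 and 0.012 m and angle between the x axis of roller and the x axis of jig, either way round below 0.12 rad), for 0.05 s.
8. the roller presses the glass with over 4 N, centred within 12 mm and square within 0.12 rad: the last 30 mm at the free end (contact force between roller and glass above 4 N and y of roller in the frame of jig between -0.11 and -0.09 m and x of roller in the frame of jig between -0.012 and 0.012 m and angle between the x axis of roller and the x axis of jig, either way round below 0.12 rad), for 0.05 s.
At the end, for the whole second after the job is handed in: The glass lies flat (within 0.012 rad), the tab is still clear (over 15 mm), the latch still back (over 1.6 rad), and the roller rests upright in its stand (within 10 mm of its seat, 0.1 rad of upright, 0.25 rad of the stand's x) (angle between glass's own z axis and vertical below 0.012 rad and value of joint tab above 0.015 m and value of joint latch above 1.6 rad and distance between roller and stand_seat below 0.01 m and angle between roller's own z axis and vertical below 0.1 rad and linear speed of roller below 0.02 m/s and angle between the x axis of roller and the x axis of stand, either way round below 0.25 rad); the robot touches nothing.
It fails at once if the glass is cracked: the roller presses it with more than 25 N (contact force between roller and glass above 25 N).
It fails at once if the gripper presses on the glass (contact force between any of the fingers, the arm and glass above 2 N).
It fails at once if another thing on the desk is moved by more than 20 mm (distance of any of switch_box, phone, screwdriver, tape, spray, brick from where it was at the start of the episode above 0.02 m).
It also fails if it takes over 72 s, if anything falls off the work surface, if the arm or the gripper's body presses on something with over 40 N, if the wrist force passes 120 N, or if a joint passes its speed limit or range.

ROBOT

A 6-joint arm with a two-finger parallel gripper is mounted at the origin on the work surface. World frame = base frame: x ahead of the robot, y to its left, z up, the work surface at z = 0. Lengths are in m, angles in rad, forces in N, time in s.
With the tool pointing down it reaches from about 0.35 to 0.975 m from the base axis. Payload 4.9 kg.
Tool frame: the origin (TCP) lies midway between the tips of the shut fingers; the grasp point (between the pads) lies manip.tcp_to_grasp behind it (manip.tcp_to_grasp is the distance from the TCP to the grasp point, in m); z points along the fingers, y is the line along which they close (so a half turn about z gives the same grasp; the last joint's range is limited). The gripper opens to 85 mm and grips with 20 to 120 N. Pads are 22 mm wide; open, the fingers measure 114 mm over their backs; the gripper's body (76 mm by 85 mm) begins 54 mm behind the grasp point. The pads swing forward as they close: fully open they stand 13 mm farther back than shut.
Start: joints at [1.22, 0.053, 1.613, -0, 1.476, -0.119], TCP at [0.144, 0.608, 0.231] pointing down, gripper open.
Joint ranges: [-3.01, 3.01], [-1.01, 2.22], [0.06, 2.58], [-1.02, 4.17], [0.09, 2.62], [-3.14, 3.14]. Speed limits (rad/s): [2.57, 2.57, 3.14, 3.14, 3.14, 3.14].

INTERFACE

Orientations are given as a unit quaternion [w, x, y, z].
In Python, from plant import manip, grab_frame, calibration, job_done gives the robot as it stands.
- The arm moves only by the tool send_rows, never from a script. Its argument "rows" is a list of rows, each an object of numbers: "x", "y", "z": the shift along the tool's x, y, z normalised to -1 to 1, where 1 is 15 cm; "wx", "wy", "wz": the turn, a rotation vector about the tool's x, y, z normalised to -1 to 1, where 1 is pi/4 rad; "hand": the opening, from -1 (shut) to 1 (fully open). In form: [{"x": .., "y": .., "z": .., "wx": .., "wy": .., "wz": .., "hand": ..}, ...]. A call has exactly 10 rows; each row shifts and turns the commanded pose from where the row before left it, along the tool's axes as they then stand; what a row does not reach is not made up. A row lasts 1/12 s, in which the tool goes at most 41.7 mm and 7.16 degrees, less where a joint would pass 70% of its speed; a pose out of reach is approached as far as the arm can. A call with a number of a shift or a turn outside -1 to 1 is refused whole. A call with a gripper value outside its range is refused whole. The fingers move at their own pace and stop on an object; the grip force is fixed at half the most. Time passes only in rows, so rows that do not move let the fingers close, or fill a call up. It gives the time, the measured TCP pose, the force, the opening and the grip force at its end, in the units of the state.
- manip.state(): the state, without advancing time (a new reading comes with each control period).
- grab_frame(name): name is "scene" or "top"; returns the picture (384x512x3 uint8, blue, green, red); there is no depth.
- calibration(name): a dict with "camera_matrix" (3x3 intrinsics, pixels), "R" (3x3) and "t" (3): a world point X has camera coordinates R X + t. Camera axes: x right, y down, z forward; pixel columns grow to the right and rows downward; lengths in m; the calibration is good to about 2 mm. A picture is of the moment at which its call begins. calibration takes no time and is no camera call.
- job_done(): hands the job in; it is judged then, once.
The state is a dict: "time": time; "joint_pos": joint angles; "joint_vel": joint speeds; "joint_efforts": joint torques, N m; "tool_pos": TCP position; "tool_rot": TCP orientation; "contact_force": force on the tool from outside, world axes, zero at the start; "ft_torque": the same for the moment, N m; "gripper_width": opening from 0.0 (shut) to 1.0 (fully open); "grasp_force": force on a finger pad.
Only numpy, scipy, OpenCV 4.12 (cv2) and the standard library are available. Lean on these libraries where they do the work, as an engineer would, in place of code of your own. Each camera call takes 0.05 s, during which the arm holds its last target. There are 200 camera calls.

## Working session

There is one attempt and no reset: what is moved stays moved. The work goes in short steps, Python scripts to look and compute and a tool call to move; the robot and the scene stay as the last step left them, time stands still between calls to the robot, and variables do not carry over. Pictures are saved under pics/ and viewed, at most 10 in all, crops included, and the job is handed in when it is done.

Besides the shell and the picture viewer there is one more tool, called as name(argument=value, ...) on one line, values as JSON. send_rows: Moves the arm, as the interface text tells. Scaled input: -1 to 1 covers 15 cm each way for a shift and pi/4 rad each way for a turn. Its arguments: {"type":"object","properties":{"rows":{"type":"array","items":{"type":"object","properties":{"x":{"type":"number","minimum":-1,"maximum":1},"y":{"type":"number","minimum":-1,"maximum":1},"z":{"type":"number","minimum":-1,"maximum":1},"wx":{"type":"number","minimum":-1,"maximum":1},"wy":{"type":"number","minimum":-1,"maximum":1},"wz":{"type":"number","minimum":-1,"maximum":1},"hand":{"type":"number"}}}}},"required":["rows"]}

```bash
ls; mkdir -p pics
python3 - <<'E'
from plant import manip, grab_frame, calibration
import cv2
for n in("scene","top"):
    cv2.imwrite(f"pics/{n}0.png",grab_frame(n)); c=calibration(n); print(n,c)
print(manip.state(), manip.tcp_to_grasp)
E
```

```text
pics
scene {'camera_matrix': array([[377.06833817,   0.        , 254.69549719],
       [  0.        , 377.06833817, 190.2162069 ],
       [  0.        ,   0.        ,   1.        ]]), 'R': array([[-0.77933406,  0.62646339, -0.01349237],
       [ 0.43414199,  0.52430494, -0.73254697],
       [-0.45183974, -0.57675641, -0.68058276]]), 't': array([ 0.42596976, -0.14060579,  1.3325857 ])}
top {'camera_matrix': array([[371.88954044,   0.        , 260.41786328],
       [  0.        , 371.88954044, 192.94663008],
       [  0.        ,   0.        ,   1.        ]]), 'R': array([[-2.17898919e-02, -9.99761910e-01, -1.15054455e-03],
       [-9.98677697e-01,  2.18198301e-02, -4.65483949e-02],
       [ 4.65624169e-02,  1.34738691e-04, -9.98915373e-01]]), 't': array([-0.02432277,  0.52152394,  0.97503003])}
{'time': 0.1, 'joint_pos': array([ 1.22000297e+00,  5.32909470e-02,  1.61416639e+00, -2.86737129e-05,
        1.47600234e+00, -1.19013108e-01]), 'joint_vel': array([-1.15971334e-03, -7.53631898e-04, -3.58400596e-03,  3.12517827e-05,
       -2.60214196e-03,  6.72593067e-04]), 'joint_efforts': array([ 4.01363313e-04, -3.94902635e+01, -3.71365786e+01, -1.64120775e-04,
        3.83019578e-03,  1.45794075e-05]), 'tool_pos': array([0.14338748, 0.60774492, 0.2301801 ]), 'tool_rot': array([-2.03393862e-04,  1.15629477e-01,  9.93291977e-01, -9.11193423e-04]), 'contact_force': array([ 0.36486975, -0.16642652,  0.88449504]), 'ft_torque': array([-0.07097999, -0.01861392, -0.00509683]), 'grasp_force': 0.0, 'gripper_width': 1.0035255553815092} 0.0187
```

View pics/scene0.png

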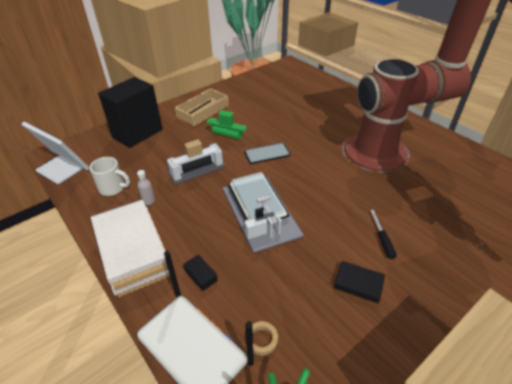

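View pics/top0.png

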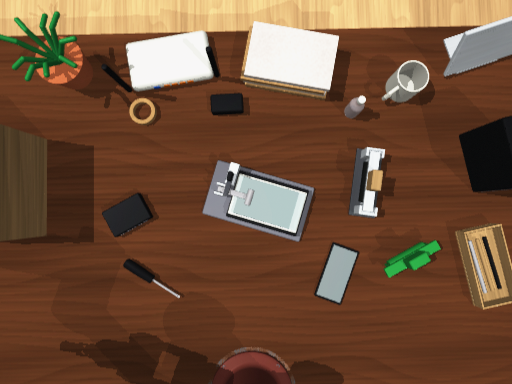

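The top view shows the jig with corners at about (218,161), (314,185), (300,240) and (204,214), its latch end to the left. The stand with the wooden-grip roller is at (368,182), and the green look-alike is at (412,258). Next I'll look at enlarged crops of both.

Run:
```python
import cv2,numpy as np
t=cv2.imread("pics/top0.png"); s=cv2.imread("pics/scene0.png")
a=cv2.resize(t[150:250,195:325],None,fx=5,fy=5,interpolation=cv2.INTER_CUBIC)[:,:400*2]
b=cv2.resize(t[140:222,340:396],None,fx=6,fy=6,interpolation=cv2.INTER_CUBIC)
b=cv2.resize(t[140:224,340:396],(330,500),interpolation=cv2.INTER_CUBIC)
a=cv2.resize(a,(460,354)); 
o=np.zeros((600,800,3),np.uint8); o[:354,:460]=a; o[:500,465:795]=b
c=cv2.resize(s[170:250,215:305],None,fx=3,fy=3,interpolation=cv2.INTER_CUBIC); o[358:598,:270]=c
cv2.imwrite("pics/crop1.png",o)
```

```text
(no output)
```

View pics/crop1.png

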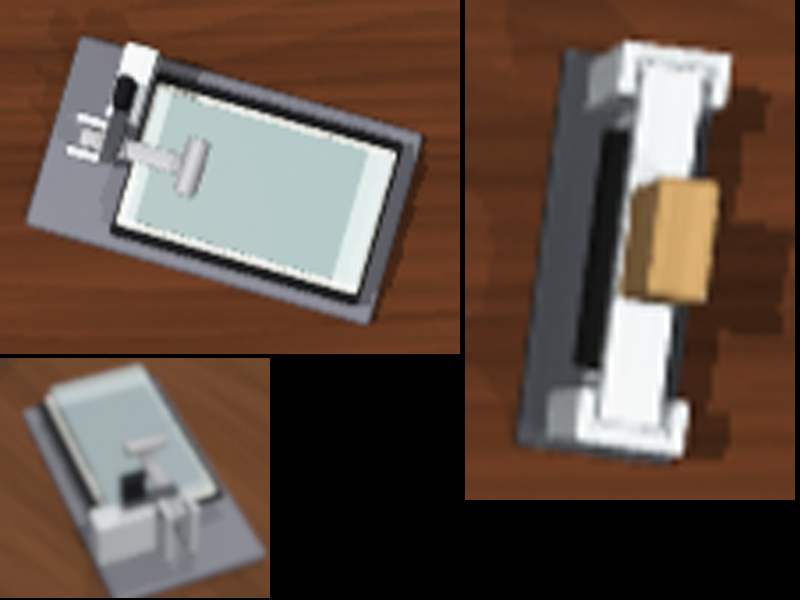

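The crops show the latch end of the jig at left, with the black knob at about (123,92) and the latch bar at (193,167). In the stand the roller's bridge runs nearly vertical in the image, with the tan grip top at about (683,242). Next I'll measure the jig, roller and stand.

```bash
cat > h.py <<'E'
import cv2,numpy as np
from plant import manip,grab_frame,calibration
from scipy.spatial.transform import Rotation as Ro
def cast(n,uv,z):
    c=calibration(n);K=c["camera_matrix"];R=c["R"];C=-R.T@c["t"]
    uv=np.atleast_2d(uv).astype(float);d=np.c_[uv,np.ones(len(uv))]@np.linalg.inv(K).T@R
    return (C+d*((z-C[2])/d[:,2])[:,None])[:,:2]
def proj(n,X):
    c=calibration(n);p=c["camera_matrix"]@(c["R"]@np.array(X,float)+c["t"]);return p[:2]/p[2]
def tri(uvs):
    A=np.zeros((3,3));b=np.zeros(3)
    for n,uv in uvs:
        c=calibration(n);R=c["R"];C=-R.T@c["t"];d=R.T@np.linalg.inv(c["camera_matrix"])@np.r_[uv,1];d/=np.linalg.norm(d)
        P=np.eye(3)-np.outer(d,d);A+=P;b+=P@C
    return np.linalg.solve(A,b)
E
python3 - <<'E'
from h import *
t=cv2.imread("pics/top0.png"); U=4
def blob(box,f,z):
    x0,y0,x1,y1=box
    im=cv2.resize(t[y0:y1,x0:x1],None,fx=U,fy=U,interpolation=cv2.INTER_CUBIC)
    hsv=cv2.cvtColor(im,cv2.COLOR_BGR2HSV).astype(int)
    m=f(hsv,im).astype(np.uint8)
    m=cv2.morphologyEx(m,cv2.MORPH_OPEN,np.ones((5,5)))
    c=max(cv2.findContours(m,0,1)[0],key=cv2.contourArea)[:,0]
    uv=(c+.5)/U-.5+[x0,y0]
    w=cast("top",uv,z)
    r=cv2.minAreaRect((w*1000).astype(np.float32)); print(r, cv2.boxPoints(r).round().tolist()); return uv
jb=(190,150,330,250)
print("jig");blob(jb,lambda h,i:(h[...,1]<90)|(i[...,0]>i[...,2]),.012)
sb=(335,138,400,224)
print("stand");blob(sb,lambda h,i:(h[...,1]<90)|(i[...,0]>i[...,2]),.006)
print("bridge+posts");blob(sb,lambda h,i:(h[...,1]<60)&(h[...,2]>200),.066)
print("grip");blob(sb,lambda h,i:(h[...,1]>80)&(h[...,2]>150),.111)
print("grip top");blob(sb,lambda h,i:(h[...,1]>80)&(h[...,2]>195),.111)
E
```

```text
jig
((504.08599853515625, -29.202713012695312), (270.63970947265625, 156.1466064453125), 72.40723419189453) [[389.0, -135.0], [538.0, -182.0], [619.0, 76.0], [471.0, 123.0]]
stand
((546.2244262695312, -320.20379638671875), (77.78595733642578, 189.247802734375), 80.95392608642578) [[447.0, -344.0], [634.0, -373.0], [646.0, -297.0], [459.0, -267.0]]
bridge+posts
((488.3669738769531, -306.7813415527344), (45.92569351196289, 61.04016876220703), 79.92720794677734) [[454.0, -324.0], [514.0, -335.0], [522.0, -290.0], [462.0, -279.0]]
grip
((542.2006225585938, -313.8038024902344), (24.721750259399414, 48.30531311035156), 80.79412841796875) [[516.0, -322.0], [564.0, -330.0], [568.0, -305.0], [520.0, -298.0]]
grip top
((542.7221069335938, -314.10235595703125), (21.906843185424805, 45.5129508972168), 80.39611053466797) [[518.0, -321.0], [563.0, -329.0], [567.0, -307.0], [522.0, -300.0]]
```

Run:
```python
from h import *
t=cv2.imread("pics/top0.png");U=4;x0,y0,x1,y1=190,150,330,250
im=cv2.resize(t[y0:y1,x0:x1],None,fx=U,fy=U,interpolation=cv2.INTER_CUBIC)
h=cv2.cvtColor(im,cv2.COLOR_BGR2HSV).astype(int)
m=((h[...,1]<90)|(im[...,0].astype(int)>im[...,2])).astype(np.uint8);m=cv2.morphologyEx(m,cv2.MORPH_OPEN,np.ones((5,5)))
c=max(cv2.findContours(m,0,1)[0],key=cv2.contourArea)[:,0]
w=cast("top",(c+.5)/U-.5+[x0,y0],.012)
O=np.array([.5012,-.0283]);a=np.radians(-17.5)
for k in range(3):
    R=np.array([[np.cos(a),-np.sin(a)],[np.sin(a),np.cos(a)]]);q=(w-O)@R
    sel={"x-":(abs(q[:,0]+.075)<.006)&(abs(q[:,1])<.125),"y-":(abs(q[:,1]+.135)<.006)&(abs(q[:,0])<.065),"y+":(abs(q[:,1]-.135)<.006)&(abs(q[:,0])<.065),"x+":(abs(q[:,0]-.075)<.006)&(q[:,1]<.03)&(q[:,1]>-.125)}
    r={}
    for n,s in sel.items():
        v=cv2.fitLine(q[s].astype(np.float32),cv2.DIST_HUBER,0,.001,.001).ravel()
        ang=np.degrees(np.arctan(-v[0]/v[1] if n[0]=="x" else v[1]/v[0])); r[n]=(np.median(q[s][:,0 if n[0]=="x" else 1]),ang,s.sum())
    print({n:(round(v[0]*1e3,1),round(v[1],2),v[2]) for n,v in r.items()})
    O=O+R@[(r["x-"][0]+r["x+"][0])/2,(r["y-"][0]+r["y+"][0])/2]; a+=np.radians(np.average([r[n][1] for n in("x-","x+")]))
    print(O,np.degrees(a))
R=np.array([[np.cos(a),-np.sin(a)],[np.sin(a),np.cos(a)]])
for n,p in dict(knob=(35,77,105.5),bar=(0,18,84),end=(0,-118,55),c1=(75,-135,12),c2=(-75,-135,12),c3=(-75,135,12),hinge=(0,93,72)).items():
    W=np.r_[O+R@np.array(p[:2])/1e3,p[2]/1e3]; print(n,W.round(4),proj("top",W).round(1),proj("scene",W).round(1))
print("grip",proj("scene",[.5425,-.314,.111]))
s=cv2.imread("pics/scene0.png");hs=cv2.cvtColor(s,cv2.COLOR_BGR2HSV)[135:165,180:210]
mm=((hs[...,0]>8)&(hs[...,0]<25)&(hs[...,1]>70)&(hs[...,2]>150));v,u=np.nonzero(mm);print("grip scene blob",u.min()+180,u.max()+180,v.min()+135,v.max()+135,mm.sum())
d=t[160:200,215:260].max(2);v,u=np.nonzero((d<50)[:28,5:25]);print("knob dark",u.mean()+220,v.mean()+160)
```

```text
{'x-': (np.float64(-74.5), np.float32(-0.11), np.int64(362)), 'y-': (np.float64(-134.6), np.float32(-0.22), np.int64(189)), 'y+': (np.float64(134.6), np.float32(-0.11), np.int64(187)), 'x+': (np.float64(75.4), np.float32(-0.13), np.int64(223))}
[ 0.50164739 -0.02841242] -17.615847745647084
{'x-': (np.float64(-74.9), np.float32(0.01), np.int64(363)), 'y-': (np.float64(-134.6), np.float32(-0.1), np.int64(189)), 'y+': (np.float64(134.6), np.float32(0.0), np.int64(187)), 'x+': (np.float64(75.0), np.float32(-0.02), np.int64(224))}
[ 0.50168426 -0.0284393 ] -17.618535425710807
{'x-': (np.float64(-75.0), np.float32(0.01), np.int64(363)), 'y-': (np.float64(-134.6), np.float32(-0.1), np.int64(189)), 'y+': (np.float64(134.6), np.float32(0.01), np.int64(187)), 'x+': (np.float64(75.0), np.float32(-0.01), np.int64(224))}
[ 0.50168337 -0.02843958] -17.618538840404998
knob [0.5583 0.0344 0.1055] [231.  176.2] [258.9 206.4]
bar [ 0.5071 -0.0113  0.084 ] [250.6 197.4] [262.8 194.6]
end [ 0.466  -0.1409  0.055 ] [302.4 212.9] [246.2 173.2]
c1 [ 0.5323 -0.1798  0.012 ] [314.6 187.5] [222.4 186.2]
c2 [ 0.3893 -0.1344  0.012 ] [298.9 241.9] [266.4 174.6]
c3 [0.4711 0.1229 0.012 ] [201. 213.] [303.9 233.5]
hinge [0.5298 0.0602 0.072 ] [221.9 189.1] [273.3 215.7]
grip [193.05511382 142.48189666]
grip scene blob 185 200 140 155 99
knob dark 230.88888888888889 176.53703703703704
```

send_rows(rows=[{"wz":0.097,"hand":-1},{"x":-0.1,"y":-0.08,"z":0.015,"hand":-1},{"x":-0.18,"y":-0.14,"z":0.025,"hand":-1},{"x":-0.18,"y":-0.14,"z":0.025,"hand":-1},{"x":-0.18,"y":-0.14,"z":0.025,"hand":-1},{"x":-0.18,"y":-0.14,"z":0.025,"hand":-1},{"x":-0.18,"y":-0.14,"z":0.025,"hand":-1},{"x":-0.18,"y":-0.14,"z":0.025,"hand":-1},{"x":-0.18,"y":-0.14,"z":0.025,"hand":-1},{"x":-0.18,"y":-0.14,"z":0.025,"hand":-1}])

```text
invalid input at $.rows[0]: expected keys x, y, z, wx, wy, wz, hand
```

```bash
cat >> h.py <<'E'
JO=np.array([.5017,-.0284]);JA=-.3075
JX=np.array([np.cos(JA),np.sin(JA)]);JY=np.array([-JX[1],JX[0]])
def jig(p): return np.r_[JO+JX*p[0]+JY*p[1],p[2]]          # jig -> world
def tojig(P): d=np.array(P[:2])-JO; return np.r_[d@JX,d@JY,P[2]]
def Rd(ang,tilt=0):   # tool down with tool y at world angle ang
    y=np.array([np.cos(ang),np.sin(ang),0]);z=np.array([0,0,-1.]);return np.c_[np.cross(y,z),y,z]
def st():
    s=manip.state();q=s["tool_rot"];return s["tool_pos"],Ro.from_quat(np.r_[q[1:],q[0]]).as_matrix(),s
def go(P,R1=None,tag=""):
    p,R,s=st();d=R.T@(np.array(P)-p)/.15;w=np.zeros(3) if R1 is None else Ro.from_matrix(R.T@R1).as_rotvec()/(np.pi/4)
    print(tag,"t%.2f"%s["time"],"jig",(tojig(p)*1e3).round(1),"F",s["contact_force"].round(1),"w",round(s["gripper_width"],3),"total units",d.round(3),"turn",w.round(3))
E
python3 -c "
from h import *
go(jig([0,.077,.15]),Rd(JA+np.pi/2))"
```

```text
t0.10 jig [-534.1  497.9  230.2] F [ 0.4 -0.2  0.9] w 1.004 total units [-3.338 -3.066  0.54 ] turn [-0.002 -0.     0.096]
```

send_rows(rows=[{"x":0,"y":0,"z":0,"wx":0,"wy":0,"wz":0.096,"hand":-1},{"x":-0.1,"y":-0.08,"z":0.015,"wx":0,"wy":0,"wz":0,"hand":-1},{"x":-0.18,"y":-0.14,"z":0.025,"wx":0,"wy":0,"wz":0,"hand":-1},{"x":-0.18,"y":-0.14,"z":0.025,"wx":0,"wy":0,"wz":0,"hand":-1},{"x":-0.18,"y":-0.14,"z":0.025,"wx":0,"wy":0,"wz":0,"hand":-1},{"x":-0.18,"y":-0.14,"z":0.025,"wx":0,"wy":0,"wz":0,"hand":-1},{"x":-0.18,"y":-0.14,"z":0.025,"wx":0,"wy":0,"wz":0,"hand":-1},{"x":-0.18,"y":-0.14,"z":0.025,"wx":0,"wy":0,"wz":0,"hand":-1},{"x":-0.18,"y":-0.14,"z":0.025,"wx":0,"wy":0,"wz":0,"hand":-1},{"x":-0.18,"y":-0.14,"z":0.025,"wx":0,"wy":0,"wz":0,"hand":-1}])

```text
time: 0.93
tool_pos: [0.3096, 0.3652, 0.1984]
tool_rot: [-0.0, 0.153, 0.988, -0.0]
contact_force: [0.8, 0.3, -0.3]
gripper_width: -0.001
grasp_force: 0.0
```

send_rows(rows=[{"x":-0.18,"y":-0.14,"z":0.025,"wx":0,"wy":0,"wz":0,"hand":-1},{"x":-0.18,"y":-0.14,"z":0.025,"wx":0,"wy":0,"wz":0,"hand":-1},{"x":-0.18,"y":-0.14,"z":0.025,"wx":0,"wy":0,"wz":0,"hand":-1},{"x":-0.18,"y":-0.14,"z":0.025,"wx":0,"wy":0,"wz":0,"hand":-1},{"x":-0.18,"y":-0.14,"z":0.025,"wx":0,"wy":0,"wz":0,"hand":-1},{"x":-0.18,"y":-0.14,"z":0.025,"wx":0,"wy":0,"wz":0,"hand":-1},{"x":-0.18,"y":-0.14,"z":0.025,"wx":0,"wy":0,"wz":0,"hand":-1},{"x":-0.18,"y":-0.14,"z":0.025,"wx":0,"wy":0,"wz":0,"hand":-1},{"x":-0.18,"y":-0.14,"z":0.025,"wx":0,"wy":0,"wz":0,"hand":-1},{"x":0,"y":0,"z":0,"wx":0,"wy":0,"wz":0,"hand":-1}])

```text
time: 1.77
tool_pos: [0.4856, 0.109, 0.1643]
tool_rot: [-0.0, 0.156, 0.988, -0.001]
contact_force: [-0.8, 0.5, -0.6]
gripper_width: -0.001
grasp_force: 0.0
```

```bash
python3 -c "
from h import *
go(jig([-.005,.077,.13]),Rd(JA+np.pi/2))"
```

```text
t1.77 jig [-57.  126.  164.3] F [-0.8  0.5 -0.6] w -0.001 total units [-0.348 -0.325  0.229] turn [-0.003  0.    -0.006]
```

send_rows(rows=[{"x":-0.17,"y":-0.16,"z":0,"wx":0,"wy":0,"wz":0,"hand":-1},{"x":-0.178,"y":-0.165,"z":0,"wx":0,"wy":0,"wz":-0.006,"hand":-1},{"x":0,"y":0,"z":0.12,"wx":0,"wy":0,"wz":0,"hand":-1},{"x":0,"y":0,"z":0.12,"wx":0,"wy":0,"wz":0,"hand":-1},{"x":0,"y":0,"z":0.12,"wx":0,"wy":0,"wz":0,"hand":-1},{"x":0,"y":0,"z":0.12,"wx":0,"wy":0,"wz":0,"hand":-1},{"x":0,"y":0,"z":0,"wx":0,"wy":0,"wz":0,"hand":-1},{"x":-0.06,"y":0,"z":0,"wx":0,"wy":0,"wz":0,"hand":-1},{"x":0,"y":0,"z":0,"wx":0,"wy":0,"wz":0,"hand":-1},{"x":0,"y":0,"z":0,"wx":0,"wy":0,"wz":0,"hand":-1}])

```text
time: 2.6
tool_pos: [0.529, 0.0482, 0.0951]
tool_rot: [0.001, 0.151, 0.989, 0.0]
contact_force: [-0.3, 0.4, 0.4]
gripper_width: 0.001
grasp_force: 0.0
```

send_rows(rows=[{"x":-0.02,"y":0,"z":0,"wx":0,"wy":0,"wz":0,"hand":-1},{"x":-0.02,"y":0,"z":0,"wx":0,"wy":0,"wz":0,"hand":-1},{"x":-0.02,"y":0,"z":0,"wx":0,"wy":0,"wz":0,"hand":-1},{"x":-0.02,"y":0,"z":0,"wx":0,"wy":0,"wz":0,"hand":-1},{"x":-0.02,"y":0,"z":0,"wx":0,"wy":0,"wz":0,"hand":-1},{"x":-0.02,"y":0,"z":0,"wx":0,"wy":0,"wz":0,"hand":-1},{"x":-0.02,"y":0,"z":0,"wx":0,"wy":0,"wz":0,"hand":-1},{"x":-0.02,"y":0,"z":0,"wx":0,"wy":0,"wz":0,"hand":-1},{"x":-0.02,"y":0,"z":0,"wx":0,"wy":0,"wz":0,"hand":-1},{"x":0,"y":0,"z":0,"wx":0,"wy":0,"wz":0,"hand":-1}])

```text
time: 3.43
tool_pos: [0.5538, 0.04, 0.0932]
tool_rot: [0.0, 0.151, 0.989, -0.0]
contact_force: [0.4, 1.0, -0.5]
gripper_width: 0.001
grasp_force: 0.0
```

```bash
python3 -c "
from h import *
go(jig([.033,.077,.092]),Rd(JA+np.pi/2))"
```

```text
t3.43 jig [28.9 81.  93.2] F [ 0.4  1.  -0.5] w 0.001 total units [-0.027 -0.027  0.008] turn [0.    0.001 0.006]
```

Run:
```python
from h import *
t=grab_frame("top");s=grab_frame("scene")
o=np.zeros((400,790,3),np.uint8)
o[:400,:400]=cv2.resize(t[145:225,205:285],(400,400),interpolation=cv2.INTER_CUBIC);o[:400,400:780]=cv2.resize(s[150:250,220:315],(380,400),interpolation=cv2.INTER_CUBIC)
cv2.imwrite("pics/c2.png",o)
```

```text
(no output)
```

View pics/c2.png

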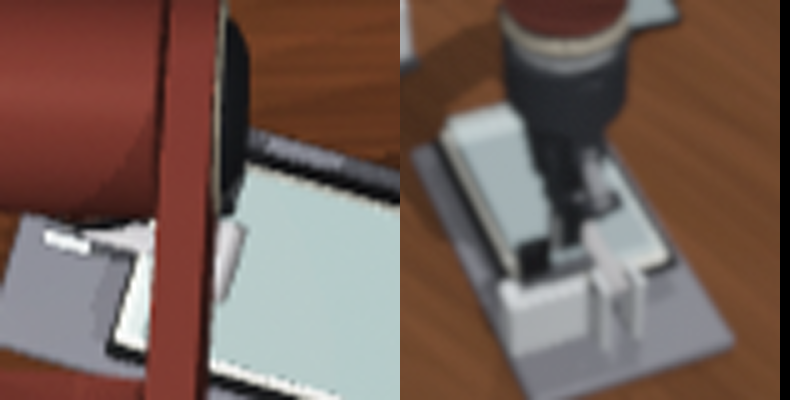

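The picture shows the shut fingers beside the black knob, at about (535,262) in the crop, which is scene pixel (254,215). I'll check the knob's travel from that.

```bash
python3 -c "
from h import *
for tr in (0,.01,.015,.02): print(tr,[proj('scene',jig([.035+tr,.077,z])).round(1) for z in(.0755,.0905,.1055)])
s0=cv2.imread('pics/scene0.png');s=grab_frame('scene')
for im in(s0,s):
  print(im[195:225,240:275].max(2)[::3].tolist())
"
```

```text
0 [array([258.9, 214.3]), array([258.9, 210.4]), array([258.9, 206.4])]
0.01 [array([255.5, 215.3]), array([255.4, 211.4]), array([255.3, 207.5])]
0.015 [array([253.7, 215.9]), array([253.6, 212. ]), array([253.5, 208. ])]
0.02 [array([252. , 216.4]), array([251.8, 212.5]), array([251.7, 208.5])]
[[167, 177, 180, 180, 180, 181, 180, 180, 181, 180, 181, 180, 181, 181, 181, 180, 181, 180, 180, 180, 180, 179, 180, 180, 180, 181, 180, 181, 182, 183, 183, 182, 184, 189, 187], [155, 159, 173, 179, 180, 181, 180, 180, 181, 180, 180, 181, 180, 181, 180, 176, 175, 183, 191, 194, 194, 194, 193, 191, 188, 184, 181, 178, 172, 167, 169, 176, 180, 182, 183], [171, 161, 154, 167, 177, 180, 181, 181, 181, 180, 181, 180, 181, 181, 180, 173, 159, 152, 158, 162, 158, 151, 147, 147, 149, 154, 163, 171, 175, 178, 179, 181, 181, 181, 181], [131, 168, 169, 157, 160, 173, 179, 180, 180, 181, 180, 180, 181, 180, 180, 180, 180, 178, 177, 178, 175, 164, 156, 160, 167, 173, 176, 178, 179, 181, 181, 181, 181, 181, 181], [56, 102, 151, 174, 167, 158, 169, 177, 180, 180, 180, 180, 180, 180, 177, 173, 165, 159, 152
[... 1870 characters left out ...]
3, 176, 185, 186, 184, 182, 181, 181, 181], [85, 65, 47, 48, 82, 124, 148, 143, 116, 76, 45, 35, 34, 33, 31, 27, 41, 87, 129, 143, 142, 137, 142, 145, 143, 136, 129, 142, 164, 179, 186, 188, 188, 188, 190], [115, 97, 77, 58, 47, 67, 111, 139, 131, 94, 50, 30, 28, 28, 28, 27, 36, 62, 92, 105, 107, 102, 99, 98, 97, 97, 98, 110, 136, 163, 179, 185, 188, 189, 187], [127, 114, 99, 82, 69, 77, 97, 114, 120, 99, 65, 46, 51, 59, 66, 74, 86, 93, 102, 114, 125, 137, 153, 164, 173, 175, 163, 152, 171, 193, 196, 187, 183, 184, 184], [100, 98, 93, 96, 126, 174, 204, 214, 208, 188, 161, 153, 160, 171, 183, 191, 195, 197, 199, 202, 206, 205, 202, 201, 201, 190, 162, 125, 109, 138, 174, 189, 180, 168, 159]]
```

send_rows(rows=[{"x":-0.01,"y":0,"z":0,"wx":0,"wy":0,"wz":0,"hand":-1},{"x":-0.01,"y":0,"z":0,"wx":0,"wy":0,"wz":0,"hand":-1},{"x":-0.007,"y":0,"z":0,"wx":0,"wy":0,"wz":0,"hand":-1},{"x":0,"y":0,"z":0,"wx":0,"wy":0,"wz":0,"hand":-1},{"x":0,"y":0,"z":0,"wx":0,"wy":0,"wz":0,"hand":-1},{"x":0.1,"y":0,"z":0,"wx":0,"wy":0,"wz":0,"hand":-1},{"x":0,"y":0,"z":-0.2,"wx":0,"wy":0,"wz":0,"hand":-1},{"x":0,"y":0,"z":-0.25,"wx":0,"wy":0,"wz":0,"hand":-1},{"x":0,"y":-0.15,"z":-0.2,"wx":0,"wy":0,"wz":0,"hand":0.1},{"x":0,"y":-0.1,"z":0,"wx":0,"wy":0,"wz":0,"hand":0.1}])

```text
time: 4.42
tool_pos: [0.5358, 0.0067, 0.1993]
tool_rot: [0.007, 0.15, 0.989, -0.0]
contact_force: [0.6, -0.9, 0.8]
gripper_width: 0.273
grasp_force: 0.0
```

Run:
```python
from h import *
s=grab_frame('scene')
print(s[210:219:3,240:275].max(2).tolist())
go(jig([0,.018,.110]),Rd(JA+np.pi/2))
```

```text
[[59, 51, 76, 133, 176, 188, 177, 165, 155, 140, 125, 112, 98, 83, 77, 99, 139, 171, 183, 187, 187, 186, 184, 179, 173, 168, 175, 186, 190, 192, 190, 187, 186, 187, 187], [89, 68, 51, 56, 100, 151, 173, 152, 102, 57, 43, 41, 36, 36, 37, 62, 117, 162, 179, 182, 180, 176, 172, 169, 162, 148, 138, 153, 176, 188, 192, 194, 193, 193, 196], [120, 101, 81, 59, 49, 62, 85, 89, 68, 41, 31, 30, 28, 29, 31, 43, 78, 108, 117, 117, 112, 108, 104, 102, 101, 101, 106, 131, 164, 182, 188, 191, 194, 194, 192]]
 t4.47 jig [ 20.7  41.4 196.2] F [ 0.9 -1.2 -0.5] w 0.362 total units [ 0.145 -0.155  0.573] turn [-0.001  0.013  0.005]
```

The knob centre is now at scene u≈251.8, so the tab has travelled about 20 mm and is clear. Next I'll pinch the latch bar beside its arm.

send_rows(rows=[{"x":0.132,"y":-0.078,"z":0,"wx":0,"wy":0.013,"wz":0.005,"hand":0.1},{"x":0.132,"y":-0.078,"z":0,"wx":0,"wy":0,"wz":0,"hand":0.1},{"x":0,"y":0,"z":0.2,"wx":0,"wy":0,"wz":0,"hand":0.1},{"x":0,"y":0,"z":0.2,"wx":0,"wy":0,"wz":0,"hand":0.1},{"x":0,"y":0,"z":0.1,"wx":0,"wy":0,"wz":0,"hand":0.1},{"x":0,"y":0,"z":0,"wx":0,"wy":0,"wz":0,"hand":0.1},{"x":0,"y":0,"z":0,"wx":0,"wy":0,"wz":0,"hand":0.1},{"x":0,"y":0,"z":0,"wx":0,"wy":0,"wz":0,"hand":0.1},{"x":0,"y":0,"z":0,"wx":0,"wy":0,"wz":0,"hand":0.1},{"x":0,"y":0,"z":0,"wx":0,"wy":0,"wz":0,"hand":0.1}])

```text
time: 5.3
tool_pos: [0.4873, -0.0027, 0.1178]
tool_rot: [-0.003, 0.153, 0.988, 0.001]
contact_force: [0.0, -0.2, 0.0]
gripper_width: 0.548
grasp_force: 0.0
```

Run:
```python
from h import *
go(jig([-.019,.018,.064]),Rd(JA+np.pi/2))
```

```text
t5.30 jig [-21.5  20.2 117.8] F [ 0.  -0.2  0. ] w 0.548 total units [-0.019 -0.015  0.358] turn [ 0.001 -0.009  0.002]
```

send_rows(rows=[{"x":-0.019,"y":-0.015,"z":0.1,"wx":0,"wy":-0.009,"wz":0.002,"hand":0.1},{"x":0,"y":0,"z":0.1,"wx":0,"wy":0,"wz":0,"hand":0.1},{"x":0,"y":0,"z":0.1,"wx":0,"wy":0,"wz":0,"hand":0.1},{"x":0,"y":0,"z":0.05,"wx":0,"wy":0,"wz":0,"hand":0.1},{"x":0,"y":0,"z":0,"wx":0,"wy":0,"wz":0,"hand":0.1},{"x":0,"y":0,"z":0,"wx":0,"wy":0,"wz":0,"hand":-1},{"x":0,"y":0,"z":0,"wx":0,"wy":0,"wz":0,"hand":-1},{"x":0,"y":0,"z":0,"wx":0,"wy":0,"wz":0,"hand":-1},{"x":0,"y":0,"z":0,"wx":0,"wy":0,"wz":0,"hand":-1},{"x":0,"y":0,"z":0,"wx":0,"wy":0,"wz":0,"hand":-1}])

```text
time: 6.13
tool_pos: [0.4903, -0.0009, 0.0653]
tool_rot: [0.001, 0.154, 0.988, 0.006]
contact_force: [4.9, 18.1, -2.0]
gripper_width: 0.152
grasp_force: 58.5
```

Run:
```python
from h import *
go(jig([-.019,.018,.064]),Rd(JA+np.pi/2))
p,R,s=st();print(s["grasp_force"])
# twist rows for rotating about hinge axis
h=jig([0,.093,.062]);d=.1
w=Ro.from_rotvec(-d*np.r_[JX,0]).as_matrix()
for Rw in (w,w.T):
    p1=h+Rw@(p-h);print((R.T@(p1-p)/.15).round(4),(Ro.from_matrix(R.T@Rw@R).as_rotvec()/(np.pi/4)).round(4),(p1-p).round(4))
```

```text
t6.13 jig [-19.2  22.8  65.3] F [ 4.9 18.1 -2. ] w 0.152 total units [-0.001 -0.032  0.008] turn [ 0.015  0.    -0.002]
58.46934199333191
[ 0.      0.0051 -0.0466] [ 0.1273 -0.0002 -0.    ] [0.0002 0.0006 0.007 ]
[ 0.     -0.0004  0.0469] [-0.1273  0.0002  0.    ] [ 0.     0.    -0.007]
```

send_rows(rows=[{"x":0,"y":0.025,"z":0,"wx":0,"wy":0,"wz":0,"hand":-1},{"x":0,"y":0,"z":0,"wx":0,"wy":0,"wz":0,"hand":-1},{"x":0,"y":0.003,"z":-0.023,"wx":0.064,"wy":0,"wz":0,"hand":-1},{"x":0,"y":0.003,"z":-0.023,"wx":0.064,"wy":0,"wz":0,"hand":-1},{"x":0,"y":0.003,"z":-0.023,"wx":0.064,"wy":0,"wz":0,"hand":-1},{"x":0,"y":0.003,"z":-0.023,"wx":0.064,"wy":0,"wz":0,"hand":-1},{"x":0,"y":0.003,"z":-0.023,"wx":0.064,"wy":0,"wz":0,"hand":-1},{"x":0,"y":0.003,"z":-0.023,"wx":0.064,"wy":0,"wz":0,"hand":-1},{"x":0,"y":0,"z":0,"wx":0,"wy":0,"wz":0,"hand":-1},{"x":0,"y":0,"z":0,"wx":0,"wy":0,"wz":0,"hand":-1}])

```text
time: 6.97
tool_pos: [0.4913, 0.0026, 0.0854]
tool_rot: [-0.024, 0.151, 0.977, -0.149]
contact_force: [-3.1, -1.2, 5.2]
gripper_width: 0.154
grasp_force: 59.8
```

Run:
```python
from h import *
go(jig([-.019,.018,.064]),Rd(JA+np.pi/2))
p,R,s=st();print(s["grasp_force"])
h=jig([0,.093,.062]);d=.1
w=Ro.from_rotvec(-d*np.r_[JX,0]).as_matrix();p1=h+w@(p-h);print((R.T@(p1-p)/.15).round(4))
q=tojig(p)-[0,.093,.062];print(np.hypot(*q[1:]),np.arctan2(q[2],-q[1]))
```

```text
t6.97 jig [-19.3  26.4  85.4] F [-3.1 -1.2  5.2] w 0.154 total units [-0.002 -0.011  0.153] turn [-0.387 -0.002  0.   ]
59.8493367433548
[ 0.0001  0.004  -0.0469]
0.07057721303816543 0.3378665916714844
```

send_rows(rows=[{"x":0,"y":0.003,"z":-0.029,"wx":0.08,"wy":0,"wz":0,"hand":-1},{"x":0,"y":0.003,"z":-0.029,"wx":0.08,"wy":0,"wz":0,"hand":-1},{"x":0,"y":0.003,"z":-0.029,"wx":0.08,"wy":0,"wz":0,"hand":-1},{"x":0,"y":0.003,"z":-0.029,"wx":0.08,"wy":0,"wz":0,"hand":-1},{"x":0,"y":0.003,"z":-0.029,"wx":0.08,"wy":0,"wz":0,"hand":-1},{"x":0,"y":0.003,"z":-0.029,"wx":0.08,"wy":0,"wz":0,"hand":-1},{"x":0,"y":0.003,"z":-0.029,"wx":0.08,"wy":0,"wz":0,"hand":-1},{"x":0,"y":0.003,"z":-0.029,"wx":0.08,"wy":0,"wz":0,"hand":-1},{"x":0,"y":0,"z":0,"wx":0,"wy":0,"wz":0,"hand":-1},{"x":0,"y":0,"z":0,"wx":0,"wy":0,"wz":0,"hand":-1}])

```text
time: 7.8
tool_pos: [0.4972, 0.021, 0.1162]
tool_rot: [-0.062, 0.142, 0.908, -0.39]
contact_force: [-7.8, -4.1, 14.6]
gripper_width: 0.156
grasp_force: 60.7
```

Run:
```python
from h import *
go(jig([-.019,.018,.064]),Rd(JA+np.pi/2))
p,R,s=st();print(s["grasp_force"],s["joint_pos"].round(2))
q=tojig(p)-[0,.093,.062];print(np.hypot(*q[1:]),np.arctan2(q[2],-q[1]))
```

```text
t7.80 jig [-19.2  45.7 116.2] F [-7.8 -4.1 14.6] w 0.156 total units [-0.002  0.126  0.374] turn [-1.035 -0.003 -0.004]
60.69777488708496 [ 0.24  0.2   1.81 -0.67  1.62 -0.88]
0.07195713091797244 0.8539719518098746
```

Latch at about 0.8 rad. Now I'll release it, retreat and straighten the tool.

send_rows(rows=[{"x":0,"y":0,"z":0,"wx":0,"wy":0,"wz":0,"hand":0.1},{"x":0,"y":0,"z":0,"wx":0,"wy":0,"wz":0,"hand":0.1},{"x":0,"y":0,"z":0,"wx":0,"wy":0,"wz":0,"hand":0.1},{"x":0,"y":0,"z":-0.1,"wx":0,"wy":0,"wz":0,"hand":0.1},{"x":0,"y":0,"z":-0.2,"wx":0,"wy":0,"wz":0,"hand":0.1},{"x":0,"y":0,"z":-0.2,"wx":0,"wy":0,"wz":0,"hand":0.1},{"x":0,"y":-0.1,"z":-0.15,"wx":-0.13,"wy":0,"wz":0,"hand":0.1},{"x":0,"y":-0.1,"z":-0.1,"wx":-0.13,"wy":0,"wz":0,"hand":-1},{"x":0,"y":-0.15,"z":0,"wx":-0.13,"wy":0,"wz":0,"hand":-1},{"x":0,"y":-0.15,"z":0,"wx":-0.13,"wy":0,"wz":0,"hand":-1}])

```text
time: 8.63
tool_pos: [0.5048, 0.0425, 0.2382]
tool_rot: [-0.029, 0.149, 0.97, -0.191]
contact_force: [0.6, -0.4, -0.7]
gripper_width: 0.131
grasp_force: 0.0
```

send_rows(rows=[{"x":0,"y":-0.15,"z":0,"wx":-0.13,"wy":0,"wz":0,"hand":-1},{"x":0,"y":-0.15,"z":0,"wx":-0.13,"wy":0,"wz":0,"hand":-1},{"x":0,"y":-0.15,"z":0,"wx":-0.13,"wy":0,"wz":0,"hand":-1},{"x":0,"y":0,"z":0,"wx":-0.125,"wy":0,"wz":0,"hand":-1},{"x":0,"y":0,"z":0,"wx":0,"wy":0,"wz":0,"hand":-1},{"x":0,"y":0,"z":0,"wx":0,"wy":0,"wz":0,"hand":-1},{"x":0,"y":0,"z":0,"wx":0,"wy":0,"wz":0,"hand":-1},{"x":0,"y":0,"z":0,"wx":0,"wy":0,"wz":0,"hand":-1},{"x":0,"y":0,"z":0,"wx":0,"wy":0,"wz":0,"hand":-1},{"x":0,"y":0,"z":0,"wx":0,"wy":0,"wz":0,"hand":-1}])

```text
time: 9.47
tool_pos: [0.4838, -0.0192, 0.2537]
tool_rot: [-0.001, 0.152, 0.988, 0.004]
contact_force: [-0.0, -0.2, 0.3]
gripper_width: -0.005
grasp_force: 0.0
```

Run:
```python
from h import *
go(jig([0,.010,.105]),Rd(JA+np.pi/2))
s=grab_frame("scene");t=grab_frame("top")
o=np.zeros((400,790,3),np.uint8)
o[:400,:400]=cv2.resize(t[145:225,205:285],(400,400),interpolation=cv2.INTER_CUBIC);o[:400,400:780]=cv2.resize(s[150:250,220:315],(380,400),interpolation=cv2.INTER_CUBIC)
cv2.imwrite("pics/c3.png",o)
```

```text
t9.47 jig [-19.8   3.4 253.7] F [-0.  -0.2  0.3] w -0.005 total units [-0.136  0.036  0.991] turn [ 0.01  -0.005  0.002]
```

View pics/c3.png

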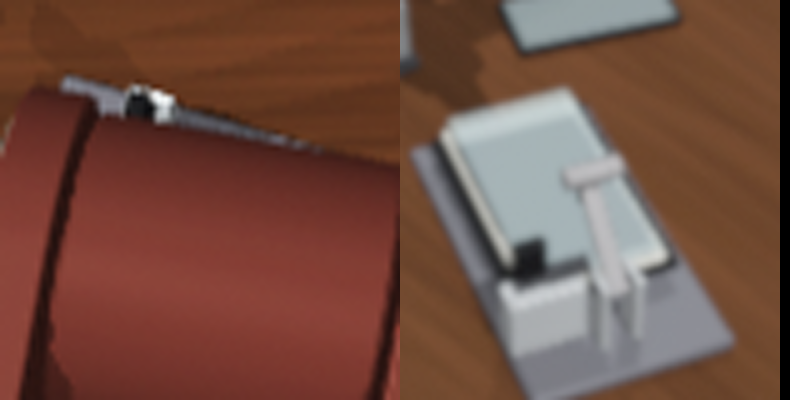

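The latch stands partly up, with its bar at scene pixel (268,193). The arm hides it in the top view. Next I'll push it over with the shut fingers.

send_rows(rows=[{"x":-0.136,"y":0.02,"z":0.1,"wx":0.01,"wy":-0.005,"wz":0.002,"hand":-1},{"x":0,"y":0,"z":0.22,"wx":0,"wy":0,"wz":0,"hand":-1},{"x":0,"y":0,"z":0.22,"wx":0,"wy":0,"wz":0,"hand":-1},{"x":0,"y":0,"z":0.22,"wx":0,"wy":0,"wz":0,"hand":-1},{"x":0,"y":0,"z":0.22,"wx":0,"wy":0,"wz":0,"hand":-1},{"x":0,"y":0.07,"z":0,"wx":0,"wy":0,"wz":0,"hand":-1},{"x":0,"y":0.05,"z":0,"wx":0,"wy":0,"wz":0,"hand":-1},{"x":0,"y":0.05,"z":0,"wx":0,"wy":0,"wz":0,"hand":-1},{"x":0,"y":0.05,"z":0,"wx":0,"wy":0,"wz":0,"hand":-1},{"x":0,"y":0.05,"z":0,"wx":0,"wy":0,"wz":0,"hand":-1}])

```text
time: 10.4
tool_pos: [0.5195, 0.0114, 0.1156]
tool_rot: [0.004, 0.153, 0.988, -0.005]
contact_force: [0.3, -0.5, 3.3]
gripper_width: 0.003
grasp_force: 1.1
```

send_rows(rows=[{"x":0,"y":0.05,"z":0,"wx":0,"wy":0,"wz":0,"hand":-1},{"x":0,"y":0.05,"z":0,"wx":0,"wy":0,"wz":0,"hand":-1},{"x":0,"y":0.05,"z":0,"wx":0,"wy":0,"wz":0,"hand":-1},{"x":0,"y":0.05,"z":0,"wx":0,"wy":0,"wz":0,"hand":-1},{"x":0,"y":0.05,"z":0,"wx":0,"wy":0,"wz":0,"hand":-1},{"x":0,"y":0.02,"z":0,"wx":0,"wy":0,"wz":0,"hand":-1},{"x":0,"y":0.02,"z":0,"wx":0,"wy":0,"wz":0,"hand":-1},{"x":0,"y":0,"z":0,"wx":0,"wy":0,"wz":0,"hand":-1},{"x":0,"y":0,"z":0,"wx":0,"wy":0,"wz":0,"hand":-1},{"x":0,"y":0,"z":0,"wx":0,"wy":0,"wz":0,"hand":-1}])

```text
time: 11.23
tool_pos: [0.5295, 0.0565, 0.1069]
tool_rot: [0.0, 0.154, 0.988, 0.0]
contact_force: [0.3, 0.1, -0.9]
gripper_width: -0.002
grasp_force: 0.0
```

Run:
```python
from h import *
go(jig([0,.098,.105]),Rd(JA+np.pi/2))
for th in (1.4,1.75,1.9,2.0,2.1,2.2):
    f=th+.185; print(th,proj("scene",jig([0,.093-.0763*np.cos(f),.062+.0763*np.sin(f)])).round(1))
s=grab_frame("scene");cv2.imwrite("pics/c4.png",cv2.resize(s[160:250,230:330],(600,540),interpolation=cv2.INTER_CUBIC))
```

```text
t11.23 jig [  0.8  89.3 106.9] F [ 0.3  0.1 -0.9] w -0.002 total units [0.005 0.058 0.012] turn [ 0.001  0.    -0.003]
1.4 [274.  198.2]
1.75 [278.1 206.3]
1.9 [279.7 210.4]
2.0 [280.7 213.3]
2.1 [281.6 216.2]
2.2 [282.4 219.1]
```

View pics/c4.png

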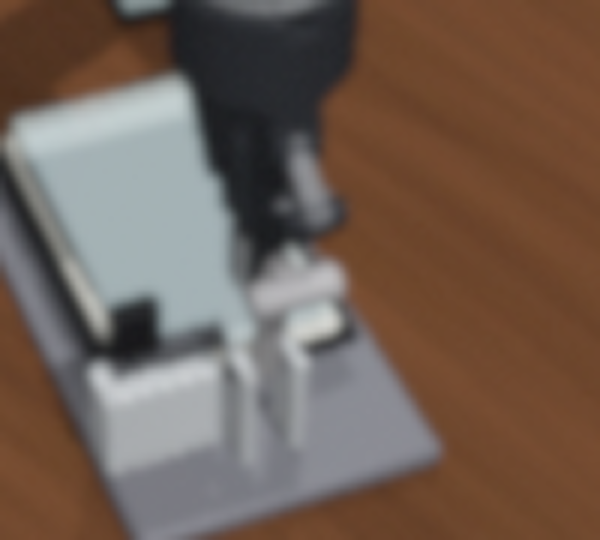

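The bar is at scene pixel (280,208), so the latch is at about 1.8 rad. I'll nudge it further and then move off towards the roller.

send_rows(rows=[{"x":0,"y":0.03,"z":0,"wx":0,"wy":0,"wz":0,"hand":-1},{"x":0,"y":0.03,"z":0,"wx":0,"wy":0,"wz":0,"hand":-1},{"x":0,"y":0,"z":0,"wx":0,"wy":0,"wz":0,"hand":-1},{"x":0,"y":0,"z":0,"wx":0,"wy":0,"wz":0,"hand":-1},{"x":0,"y":-0.1,"z":0,"wx":0,"wy":0,"wz":0,"hand":-1},{"x":0,"y":0,"z":-0.2,"wx":0,"wy":0,"wz":0,"hand":-1},{"x":0,"y":0,"z":-0.25,"wx":0,"wy":0,"wz":0,"hand":-1},{"x":0,"y":-0.1,"z":-0.2,"wx":0,"wy":0,"wz":0,"hand":-1},{"x":0,"y":-0.2,"z":0,"wx":0,"wy":0,"wz":0,"hand":0.4},{"x":0,"y":-0.25,"z":0,"wx":0,"wy":0,"wz":0,"hand":0.4}])

```text
time: 12.12
tool_pos: [0.5045, -0.0277, 0.2084]
tool_rot: [0.004, 0.152, 0.988, 0.0]
contact_force: [1.2, -0.2, -0.4]
gripper_width: 0.274
grasp_force: 0.0
```

Run:
```python
from h import *
go([.5425,-.314,.20],Rd(np.radians(80.95)))
s=grab_frame("scene");g=s[160:250,230:330]
```

```text
t12.12 jig [  2.5   1.5 208.4] F [ 1.2 -0.2 -0.4] w 0.274 total units [-0.816 -1.744  0.059] turn [ 0.002  0.01  -0.189]
```

send_rows(rows=[{"x":0,"y":0,"z":0,"wx":0,"wy":0.01,"wz":-0.095,"hand":0.4},{"x":0,"y":0,"z":0,"wx":0,"wy":0,"wz":-0.095,"hand":0.4},{"x":-0.07,"y":-0.22,"z":0,"wx":0,"wy":0,"wz":0,"hand":0.4},{"x":-0.07,"y":-0.22,"z":0,"wx":0,"wy":0,"wz":0,"hand":0.4},{"x":-0.07,"y":-0.22,"z":0,"wx":0,"wy":0,"wz":0,"hand":0.4},{"x":-0.07,"y":-0.22,"z":0,"wx":0,"wy":0,"wz":0,"hand":0.4},{"x":-0.07,"y":-0.22,"z":0,"wx":0,"wy":0,"wz":0,"hand":0.4},{"x":-0.07,"y":-0.22,"z":0,"wx":0,"wy":0,"wz":0,"hand":0.4},{"x":-0.07,"y":-0.22,"z":0,"wx":0,"wy":0,"wz":0,"hand":0.4},{"x":0,"y":0,"z":0,"wx":0,"wy":0,"wz":0,"hand":0.4}])

```text
time: 13.0
tool_pos: [0.5384, -0.2728, 0.2036]
tool_rot: [-0.003, 0.083, 0.997, -0.0]
contact_force: [0.2, 1.4, 0.8]
gripper_width: 0.698
grasp_force: 0.0
```

Run:
```python
from h import *
go([.5425,-.314,.09],Rd(np.radians(80.95)))
s=grab_frame("scene");g=s[160:250,230:330]
t=grab_frame("top")
o=np.zeros((500,790,3),np.uint8)
o[:500,:400]=cv2.resize(t[150:250,205:285],(400,500),interpolation=cv2.INTER_CUBIC);o[:400,400:780]=cv2.resize(s[150:250,220:315],(380,400),interpolation=cv2.INTER_CUBIC)
cv2.imwrite("pics/c5.png",o)
```

```text
t13.00 jig [ 109.  -221.8  203.6] F [0.2 1.4 0.8] w 0.698 total units [-0.077 -0.266  0.757] turn [-0.001 -0.008 -0.009]
```

View pics/c5.png

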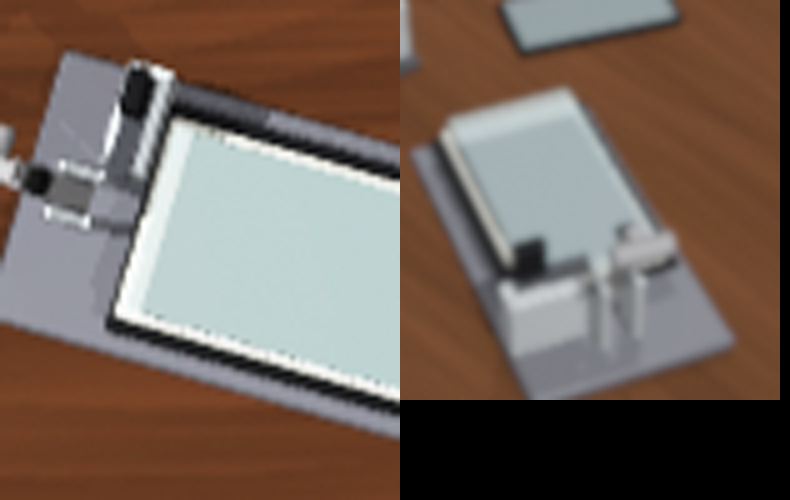

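The bar is at scene pixel (281,212), so the latch is at about 1.95 rad and the tab is clear. The glass is free, so I'll fetch the roller.

send_rows(rows=[{"x":-0.04,"y":-0.133,"z":0,"wx":0,"wy":-0.008,"wz":-0.009,"hand":0.4},{"x":-0.037,"y":-0.133,"z":0,"wx":0,"wy":0,"wz":0,"hand":0.4},{"x":0,"y":0,"z":0.1,"wx":0,"wy":0,"wz":0,"hand":0.4},{"x":0,"y":0,"z":0.1,"wx":0,"wy":0,"wz":0,"hand":0.4},{"x":0,"y":0,"z":0.1,"wx":0,"wy":0,"wz":0,"hand":0.4},{"x":0,"y":0,"z":0.1,"wx":0,"wy":0,"wz":0,"hand":0.4},{"x":0,"y":0,"z":0,"wx":0,"wy":0,"wz":0,"hand":0.4},{"x":0,"y":0,"z":0,"wx":0,"wy":0,"wz":0,"hand":0.4},{"x":0,"y":0,"z":0,"wx":0,"wy":0,"wz":0,"hand":0.4},{"x":0,"y":0,"z":0,"wx":0,"wy":0,"wz":0,"hand":0.4}])

```text
time: 13.93
tool_pos: [0.5442, -0.3084, 0.1449]
tool_rot: [0.001, 0.076, 0.997, 0.0]
contact_force: [-1.0, 0.1, 0.8]
gripper_width: 0.699
grasp_force: 0.0
```

Run:
```python
from h import *
go([.5425,-.314,.074],Rd(np.radians(80.95)))
```

```text
t13.93 jig [ 125.2 -254.   144.9] F [-1.   0.1  0.8] w 0.699 total units [ 0.006 -0.039  0.472] turn [0.001 0.001 0.007]
```

send_rows(rows=[{"x":0.006,"y":-0.039,"z":0.1,"wx":0,"wy":0,"wz":0.007,"hand":0.4},{"x":0,"y":0,"z":0.12,"wx":0,"wy":0,"wz":0,"hand":0.4},{"x":0,"y":0,"z":0.12,"wx":0,"wy":0,"wz":0,"hand":0.4},{"x":0,"y":0,"z":0.08,"wx":0,"wy":0,"wz":0,"hand":0.4},{"x":0,"y":0,"z":0.05,"wx":0,"wy":0,"wz":0,"hand":0.4},{"x":0,"y":0,"z":0,"wx":0,"wy":0,"wz":0,"hand":0.4},{"x":0,"y":0,"z":0,"wx":0,"wy":0,"wz":0,"hand":0.4},{"x":0,"y":0,"z":0,"wx":0,"wy":0,"wz":0,"hand":-1},{"x":0,"y":0,"z":0,"wx":0,"wy":0,"wz":0,"hand":-1},{"x":0,"y":0,"z":0,"wx":0,"wy":0,"wz":0,"hand":-1}])

```text
time: 14.77
tool_pos: [0.5425, -0.3148, 0.0747]
tool_rot: [0.001, 0.079, 0.997, 0.0]
contact_force: [-2.0, 1.1, -1.5]
gripper_width: 0.297
grasp_force: 59.3
```

send_rows(rows=[{"x":0,"y":0,"z":0,"wx":0,"wy":0,"wz":0,"hand":-1},{"x":0,"y":0,"z":0,"wx":0,"wy":0,"wz":0,"hand":-1},{"x":0,"y":0,"z":0,"wx":0,"wy":0,"wz":0,"hand":-1},{"x":0,"y":0,"z":0,"wx":0,"wy":0,"wz":0,"hand":-1},{"x":0,"y":0,"z":0,"wx":0,"wy":0,"wz":0,"hand":-1},{"x":0,"y":0,"z":0,"wx":0,"wy":0,"wz":0,"hand":-1},{"x":0,"y":0,"z":0,"wx":0,"wy":0,"wz":0,"hand":-1},{"x":0,"y":0,"z":0,"wx":0,"wy":0,"wz":0,"hand":-1},{"x":0,"y":0,"z":0,"wx":0,"wy":0,"wz":0,"hand":-1},{"x":0,"y":0,"z":0,"wx":0,"wy":0,"wz":0,"hand":-1}])

```text
time: 15.6
tool_pos: [0.5426, -0.3148, 0.0747]
tool_rot: [0.001, 0.079, 0.997, 0.0]
contact_force: [0.1, 0.2, 5.2]
gripper_width: 0.297
grasp_force: 60.2
```

Run:
```python
from h import *
go([.5425,-.314,.074],Rd(np.radians(80.95)))
s=manip.state();print(s["tool_pos"],s["grasp_force"],s["ft_torque"])
```

```text
t15.60 jig [ 125.6 -260.6   74.7] F [0.1 0.2 5.2] w 0.297 total units [0.001 0.005 0.004] turn [ 0.     0.002 -0.001]
[ 0.54255273 -0.31484157  0.07465953] 60.23819446563721 [-0.06305728  0.00992535  0.0202428 ]
```

send_rows(rows=[{"x":0,"y":0,"z":-0.1,"wx":0,"wy":0,"wz":0,"hand":-1},{"x":0,"y":0,"z":-0.15,"wx":0,"wy":0,"wz":0,"hand":-1},{"x":0,"y":0,"z":-0.2,"wx":0,"wy":0,"wz":0,"hand":-1},{"x":0,"y":0,"z":-0.2,"wx":0,"wy":0,"wz":0,"hand":-1},{"x":0,"y":0,"z":-0.05,"wx":0,"wy":0,"wz":0.095,"hand":-1},{"x":0,"y":0,"z":0,"wx":0,"wy":0,"wz":0.095,"hand":-1},{"x":0,"y":0,"z":0,"wx":0,"wy":0,"wz":0,"hand":-1},{"x":0,"y":0,"z":0,"wx":0,"wy":0,"wz":0,"hand":-1},{"x":0,"y":0,"z":0,"wx":0,"wy":0,"wz":0,"hand":-1},{"x":0,"y":0,"z":0,"wx":0,"wy":0,"wz":0,"hand":-1}])

```text
time: 16.43
tool_pos: [0.541, -0.3137, 0.1762]
tool_rot: [-0.002, 0.153, 0.988, 0.002]
contact_force: [-0.0, -0.5, -4.2]
gripper_width: 0.297
grasp_force: 59.8
```

Run:
```python
from h import *
go(jig([0,.034,.125]),Rd(JA+np.pi/2))
```

```text
t16.43 jig [ 123.8 -260.   176.2] F [-0.  -0.5 -4.2] w 0.297 total units [0.823 1.96  0.35 ] turn [ 0.003 -0.005  0.001]
```

send_rows(rows=[{"x":0.06,"y":0.1,"z":0,"wx":0.003,"wy":-0.005,"wz":0,"hand":-1},{"x":0.09,"y":0.22,"z":0,"wx":0,"wy":0,"wz":0,"hand":-1},{"x":0.09,"y":0.22,"z":0,"wx":0,"wy":0,"wz":0,"hand":-1},{"x":0.09,"y":0.22,"z":0,"wx":0,"wy":0,"wz":0,"hand":-1},{"x":0.09,"y":0.22,"z":0,"wx":0,"wy":0,"wz":0,"hand":-1},{"x":0.09,"y":0.22,"z":0,"wx":0,"wy":0,"wz":0,"hand":-1},{"x":0.09,"y":0.22,"z":0,"wx":0,"wy":0,"wz":0,"hand":-1},{"x":0.09,"y":0.22,"z":0,"wx":0,"wy":0,"wz":0,"hand":-1},{"x":0.08,"y":0.22,"z":0,"wx":0,"wy":0,"wz":0,"hand":-1},{"x":0.053,"y":0.1,"z":0,"wx":0,"wy":0,"wz":0,"hand":-1}])

```text
time: 17.27
tool_pos: [0.5124, 0.0068, 0.1769]
tool_rot: [0.001, 0.152, 0.988, 0.0]
contact_force: [0.2, -0.4, -6.0]
gripper_width: 0.295
grasp_force: 60.6
```

send_rows(rows=[{"x":0,"y":0,"z":0.12,"wx":0,"wy":0,"wz":0,"hand":-1},{"x":0,"y":0,"z":0.12,"wx":0,"wy":0,"wz":0,"hand":-1},{"x":0,"y":0,"z":0.08,"wx":0,"wy":0,"wz":0,"hand":-1},{"x":0,"y":0,"z":0,"wx":0,"wy":0,"wz":0,"hand":-1},{"x":0,"y":0,"z":0,"wx":0,"wy":0,"wz":0,"hand":-1},{"x":0,"y":0,"z":0,"wx":0,"wy":0,"wz":0,"hand":-1},{"x":0,"y":0,"z":0,"wx":0,"wy":0,"wz":0,"hand":-1},{"x":0,"y":0,"z":0,"wx":0,"wy":0,"wz":0,"hand":-1},{"x":0,"y":0,"z":0,"wx":0,"wy":0,"wz":0,"hand":-1},{"x":0,"y":0,"z":0,"wx":0,"wy":0,"wz":0,"hand":-1}])

```text
time: 18.1
tool_pos: [0.5138, 0.003, 0.1302]
tool_rot: [0.002, 0.153, 0.988, -0.001]
contact_force: [-0.0, -0.5, -4.5]
gripper_width: 0.297
grasp_force: 60.5
```

Run:
```python
from h import *
go(jig([0,.034,.0972]),Rd(JA+np.pi/2))
t=grab_frame("top");s=grab_frame("scene")
o=np.zeros((400,790,3),np.uint8)
o[:400,:400]=cv2.resize(t[145:245,205:305],(400,400),interpolation=cv2.INTER_CUBIC);o[:400,400:780]=cv2.resize(s[150:250,220:315],(380,400),interpolation=cv2.INTER_CUBIC)
cv2.imwrite("pics/c6.png",o)
```

```text
t18.10 jig [  2.   33.6 130.2] F [-0.  -0.5 -4.5] w 0.297 total units [0.014 0.003 0.22 ] turn [-0.001  0.005 -0.001]
```

View pics/c6.png

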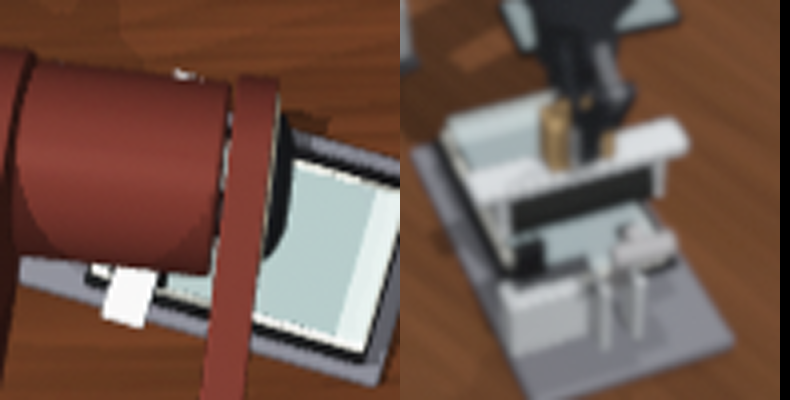

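The roller hangs over the hinged end of the glass. Its bridge ends are at about (483,197) and (682,135) in the scene crop, so its middle is near scene pixel (265.5,191.5). I'll check the centring against that.

Run:
```python
from h import *
for x in(-.076,0,.002,.076): print(x,[(proj("scene",jig([x,y,.117]))-[220,150])*4+[400,0] for y in(.0206,.0466)])
c=cv2.imread("pics/c6.png")[:, 400:780]
h=cv2.cvtColor(c,cv2.COLOR_BGR2HSV);m=((h[...,1]<40)&(h[...,2]>195)).astype(np.uint8)
n,l,st_,ce=cv2.connectedComponentsWithStats(m)
for k in range(1,n):
    if st_[k,4]>300: print(st_[k]+[400,0,0,0,0],ce[k]+[400,0])
```

```text
-0.076 [array([673.94066557, 118.00401011]), array([690.03244129, 141.28699145])]
0 [array([572.5814707 , 145.62234919]), array([587.19313195, 169.84141134])]
0.002 [array([569.86229729, 146.36326918]), array([584.43332228, 170.60770162])]
0.076 [array([467.31240867, 174.30604833]), array([480.31542966, 199.51713366])]
[ 458  108   76   33 1195] [496.48368201 124.76150628]
[ 616  123   67   41 1699] [648.34255444 142.43731607]
[ 470  158   79   42 2038] [506.44357213 177.85083415]
[511 285  63  23 601] [541.46755408 296.0765391 ]
```

send_rows(rows=[{"x":0,"y":0,"z":0.07,"wx":0,"wy":0.005,"wz":0,"hand":-1},{"x":0,"y":0,"z":0.07,"wx":0,"wy":0,"wz":0,"hand":-1},{"x":0,"y":0,"z":0.01,"wx":0,"wy":0,"wz":0,"hand":-1},{"x":0,"y":0,"z":0.01,"wx":0,"wy":0,"wz":0,"hand":-1},{"x":0,"y":0,"z":0.01,"wx":0,"wy":0,"wz":0,"hand":-1},{"x":0,"y":0,"z":0.01,"wx":0,"wy":0,"wz":0,"hand":-1},{"x":0,"y":0,"z":0,"wx":0,"wy":0,"wz":0,"hand":-1},{"x":0,"y":0,"z":0,"wx":0,"wy":0,"wz":0,"hand":-1},{"x":0,"y":0,"z":0,"wx":0,"wy":0,"wz":0,"hand":-1},{"x":0,"y":0,"z":0,"wx":0,"wy":0,"wz":0,"hand":-1}])

```text
time: 19.03
tool_pos: [0.5136, 0.0031, 0.103]
tool_rot: [-0.0, 0.153, 0.988, -0.0]
contact_force: [-1.4, 0.3, -0.5]
gripper_width: 0.297
grasp_force: 61.1
```

Run:
```python
from h import *
go(jig([0,.034,.0972]),Rd(JA+np.pi/2))
```

```text
t19.03 jig [  1.8  33.7 103. ] F [-1.4  0.3 -0.5] w 0.297 total units [0.012 0.002 0.039] turn [-0.001 -0.    -0.001]
```

send_rows(rows=[{"x":0,"y":0,"z":0.007,"wx":0,"wy":0,"wz":0,"hand":-1},{"x":0,"y":0,"z":0.007,"wx":0,"wy":0,"wz":0,"hand":-1},{"x":0,"y":0,"z":0.007,"wx":0,"wy":0,"wz":0,"hand":-1},{"x":0,"y":0,"z":0.007,"wx":0,"wy":0,"wz":0,"hand":-1},{"x":0,"y":0,"z":0,"wx":0,"wy":0,"wz":0,"hand":-1},{"x":0,"y":0,"z":0,"wx":0,"wy":0,"wz":0,"hand":-1},{"x":0,"y":0,"z":0,"wx":0,"wy":0,"wz":0,"hand":-1},{"x":0,"y":0,"z":0,"wx":0,"wy":0,"wz":0,"hand":-1},{"x":0,"y":0,"z":0,"wx":0,"wy":0,"wz":0,"hand":-1},{"x":0,"y":0,"z":0,"wx":0,"wy":0,"wz":0,"hand":-1}])

```text
time: 19.87
tool_pos: [0.5137, 0.0031, 0.0987]
tool_rot: [-0.0, 0.153, 0.988, -0.0]
contact_force: [-2.2, 1.1, 4.8]
gripper_width: 0.301
grasp_force: 61.7
```

Run:
```python
from h import *
go(jig([0,.034,.0972]),Rd(JA+np.pi/2))
```

```text
t19.87 jig [ 1.9 33.7 98.7] F [-2.2  1.1  4.8] w 0.301 total units [0.013 0.002 0.01 ] turn [-0.001 -0.    -0.001]
```

send_rows(rows=[{"x":0,"y":-0.01,"z":0,"wx":0,"wy":0,"wz":0,"hand":-1},{"x":0,"y":-0.02,"z":0,"wx":0,"wy":0,"wz":0,"hand":-1},{"x":0,"y":-0.02,"z":0,"wx":0,"wy":0,"wz":0,"hand":-1},{"x":0,"y":-0.02,"z":0,"wx":0,"wy":0,"wz":0,"hand":-1},{"x":0,"y":-0.02,"z":0,"wx":0,"wy":0,"wz":0,"hand":-1},{"x":0,"y":-0.02,"z":0,"wx":0,"wy":0,"wz":0,"hand":-1},{"x":0,"y":-0.02,"z":0,"wx":0,"wy":0,"wz":0,"hand":-1},{"x":0,"y":-0.02,"z":0,"wx":0,"wy":0,"wz":0,"hand":-1},{"x":0,"y":-0.02,"z":0,"wx":0,"wy":0,"wz":0,"hand":-1},{"x":0,"y":-0.02,"z":0,"wx":0,"wy":0,"wz":0,"hand":-1}])

```text
time: 20.7
tool_pos: [0.5047, -0.0245, 0.0983]
tool_rot: [-0.0, 0.153, 0.988, -0.0]
contact_force: [0.3, 0.4, 3.4]
gripper_width: 0.299
grasp_force: 61.8
```

Run:
```python
from h import *
go(jig([0,-.02,.0972]),Rd(JA+np.pi/2))
```

```text
t20.70 jig [ 1.7  4.7 98.3] F [0.3 0.4 3.4] w 0.299 total units [ 0.011 -0.164  0.008] turn [-0.001 -0.001 -0.001]
```

send_rows(rows=[{"x":0.002,"y":-0.02,"z":0.001,"wx":0,"wy":0,"wz":0,"hand":-1},{"x":0.002,"y":-0.02,"z":0.001,"wx":0,"wy":0,"wz":0,"hand":-1},{"x":0.002,"y":-0.02,"z":0.001,"wx":0,"wy":0,"wz":0,"hand":-1},{"x":0,"y":-0.02,"z":0.001,"wx":0,"wy":0,"wz":0,"hand":-1},{"x":0,"y":-0.02,"z":0.001,"wx":0,"wy":0,"wz":0,"hand":-1},{"x":0,"y":-0.02,"z":0,"wx":0,"wy":0,"wz":0,"hand":-1},{"x":0,"y":-0.02,"z":0,"wx":0,"wy":0,"wz":0,"hand":-1},{"x":0,"y":-0.02,"z":0,"wx":0,"wy":0,"wz":0,"hand":-1},{"x":0,"y":-0.02,"z":0,"wx":0,"wy":0,"wz":0,"hand":-1},{"x":0,"y":-0.02,"z":0,"wx":0,"wy":0,"wz":0,"hand":-1}])

```text
time: 21.53
tool_pos: [0.4953, -0.0528, 0.0981]
tool_rot: [0.0, 0.153, 0.988, -0.0]
contact_force: [3.8, -1.5, 2.9]
gripper_width: 0.294
grasp_force: 61.8
```

Run:
```python
from h import *
go(jig([0,-.05,.0972]),Rd(JA+np.pi/2))
```

```text
t21.53 jig [  1.3 -25.2  98.1] F [ 3.8 -1.5  2.9] w 0.294 total units [ 0.008 -0.165  0.006] turn [-0.001  0.001 -0.001]
```

send_rows(rows=[{"x":0.002,"y":-0.02,"z":0.001,"wx":0,"wy":0,"wz":0,"hand":-1},{"x":0.002,"y":-0.02,"z":0.001,"wx":0,"wy":0,"wz":0,"hand":-1},{"x":0.002,"y":-0.02,"z":0.001,"wx":0,"wy":0,"wz":0,"hand":-1},{"x":0,"y":-0.02,"z":0.001,"wx":0,"wy":0,"wz":0,"hand":-1},{"x":0,"y":-0.02,"z":0.001,"wx":0,"wy":0,"wz":0,"hand":-1},{"x":0,"y":-0.02,"z":0,"wx":0,"wy":0,"wz":0,"hand":-1},{"x":0,"y":-0.02,"z":0,"wx":0,"wy":0,"wz":0,"hand":-1},{"x":0,"y":-0.02,"z":0,"wx":0,"wy":0,"wz":0,"hand":-1},{"x":0,"y":-0.02,"z":0,"wx":0,"wy":0,"wz":0,"hand":-1},{"x":0,"y":-0.02,"z":0,"wx":0,"wy":0,"wz":0,"hand":-1}])

```text
time: 22.37
tool_pos: [0.4848, -0.081, 0.0971]
tool_rot: [-0.0, 0.153, 0.988, -0.0]
contact_force: [3.5, -0.9, 4.7]
gripper_width: 0.295
grasp_force: 61.9
```

Run:
```python
from h import *
go(jig([0,-.08,.0972]),Rd(JA+np.pi/2))
```

```text
t22.37 jig [ -0.2 -55.2  97.1] F [ 3.5 -0.9  4.7] w 0.295 total units [-0.001 -0.165 -0.001] turn [-0.001 -0.001 -0.001]
```

send_rows(rows=[{"x":0,"y":-0.02,"z":0,"wx":0,"wy":0,"wz":0,"hand":-1},{"x":0,"y":-0.02,"z":0,"wx":0,"wy":0,"wz":0,"hand":-1},{"x":0,"y":-0.02,"z":0,"wx":0,"wy":0,"wz":0,"hand":-1},{"x":0,"y":-0.02,"z":0,"wx":0,"wy":0,"wz":0,"hand":-1},{"x":0,"y":-0.02,"z":0,"wx":0,"wy":0,"wz":0,"hand":-1},{"x":0,"y":-0.02,"z":0,"wx":0,"wy":0,"wz":0,"hand":-1},{"x":0,"y":-0.02,"z":0,"wx":0,"wy":0,"wz":0,"hand":-1},{"x":0,"y":-0.02,"z":0,"wx":0,"wy":0,"wz":0,"hand":-1},{"x":0,"y":-0.02,"z":0,"wx":0,"wy":0,"wz":0,"hand":-1},{"x":0,"y":-0.02,"z":0,"wx":0,"wy":0,"wz":0,"hand":-1}])

```text
time: 23.2
tool_pos: [0.4756, -0.1095, 0.097]
tool_rot: [-0.001, 0.153, 0.988, -0.0]
contact_force: [4.9, -1.1, 4.0]
gripper_width: 0.3
grasp_force: 61.9
```

Run:
```python
from h import *
go(jig([0,-.107,.0972]),Rd(JA+np.pi/2))
```

```text
t23.20 jig [ -0.3 -85.2  97. ] F [ 4.9 -1.1  4. ] w 0.3 total units [-0.002 -0.145 -0.002] turn [-0.001 -0.001 -0.001]
```

send_rows(rows=[{"x":0,"y":-0.02,"z":0,"wx":0,"wy":0,"wz":0,"hand":-1},{"x":0,"y":-0.02,"z":0,"wx":0,"wy":0,"wz":0,"hand":-1},{"x":0,"y":-0.02,"z":0,"wx":0,"wy":0,"wz":0,"hand":-1},{"x":0,"y":-0.02,"z":0,"wx":0,"wy":0,"wz":0,"hand":-1},{"x":0,"y":-0.02,"z":0,"wx":0,"wy":0,"wz":0,"hand":-1},{"x":0,"y":-0.02,"z":0,"wx":0,"wy":0,"wz":0,"hand":-1},{"x":0,"y":-0.01,"z":0,"wx":0,"wy":0,"wz":0,"hand":-1},{"x":0,"y":0,"z":0,"wx":0,"wy":0,"wz":0,"hand":-1},{"x":0,"y":0,"z":0,"wx":0,"wy":0,"wz":0,"hand":-1},{"x":0,"y":0,"z":0,"wx":0,"wy":0,"wz":0,"hand":-1}])

```text
time: 24.03
tool_pos: [0.4697, -0.1278, 0.097]
tool_rot: [-0.001, 0.153, 0.988, -0.0]
contact_force: [3.1, -1.9, 5.0]
gripper_width: 0.298
grasp_force: 61.9
```

Run:
```python
from h import *
go(jig([0,-.107,.0972]),Rd(JA+np.pi/2))
```

```text
t24.03 jig [  -0.4 -104.4   97. ] F [ 3.1 -1.9  5. ] w 0.298 total units [-0.003 -0.017 -0.002] turn [-0.001 -0.002 -0.001]
```

send_rows(rows=[{"x":0,"y":0,"z":-0.05,"wx":0,"wy":0,"wz":0,"hand":-1},{"x":0,"y":0,"z":-0.12,"wx":0,"wy":0,"wz":0,"hand":-1},{"x":0,"y":0,"z":-0.2,"wx":0,"wy":0,"wz":0,"hand":-1},{"x":0,"y":0,"z":-0.16,"wx":0,"wy":0,"wz":0,"hand":-1},{"x":0,"y":0,"z":0,"wx":0,"wy":0,"wz":-0.095,"hand":-1},{"x":0,"y":0,"z":0,"wx":0,"wy":0,"wz":-0.095,"hand":-1},{"x":0,"y":0,"z":0,"wx":0,"wy":0,"wz":0,"hand":-1},{"x":0,"y":0,"z":0,"wx":0,"wy":0,"wz":0,"hand":-1},{"x":0,"y":0,"z":0,"wx":0,"wy":0,"wz":0,"hand":-1},{"x":0,"y":0,"z":0,"wx":0,"wy":0,"wz":0,"hand":-1}])

```text
time: 24.87
tool_pos: [0.4689, -0.1273, 0.175]
tool_rot: [-0.002, 0.08, 0.997, 0.0]
contact_force: [-0.4, 0.1, -4.2]
gripper_width: 0.299
grasp_force: 60.8
```

Run:
```python
from h import *
go([.54255,-.31484,.0747],Rd(np.radians(80.95)))
```

```text
t24.87 jig [  -1.4 -104.2  175. ] F [-0.4  0.1 -4.2] w 0.299 total units [-0.687 -1.156  0.666] turn [ 0.    -0.006 -0.002]
```

send_rows(rows=[{"x":-0.067,"y":-0.116,"z":0,"wx":0,"wy":-0.006,"wz":-0.002,"hand":-1},{"x":-0.12,"y":-0.2,"z":0,"wx":0,"wy":0,"wz":0,"hand":-1},{"x":-0.12,"y":-0.2,"z":0,"wx":0,"wy":0,"wz":0,"hand":-1},{"x":-0.12,"y":-0.2,"z":0,"wx":0,"wy":0,"wz":0,"hand":-1},{"x":-0.12,"y":-0.2,"z":0,"wx":0,"wy":0,"wz":0,"hand":-1},{"x":-0.08,"y":-0.14,"z":0,"wx":0,"wy":0,"wz":0,"hand":-1},{"x":-0.06,"y":-0.1,"z":0,"wx":0,"wy":0,"wz":0,"hand":-1},{"x":0,"y":0,"z":0,"wx":0,"wy":0,"wz":0,"hand":-1},{"x":0,"y":0,"z":0,"wx":0,"wy":0,"wz":0,"hand":-1},{"x":0,"y":0,"z":0,"wx":0,"wy":0,"wz":0,"hand":-1}])

```text
time: 25.7
tool_pos: [0.544, -0.3145, 0.176]
tool_rot: [0.001, 0.079, 0.997, 0.0]
contact_force: [-0.2, 0.8, -4.7]
gripper_width: 0.296
grasp_force: 60.9
```

Run:
```python
from h import *
go([.54255,-.31484,.0747],Rd(np.radians(80.95)))
t=grab_frame("top");s=grab_frame("scene")
o=np.zeros((400,790,3),np.uint8)
o[:400,:400]=cv2.resize(t[145:245,205:305],(400,400),interpolation=cv2.INTER_CUBIC);o[:400,400:780]=cv2.resize(s[110:210,170:265],(380,400),interpolation=cv2.INTER_CUBIC)
cv2.imwrite("pics/c7.png",o)
```

```text
t25.70 jig [ 126.9 -259.8  176. ] F [-0.2  0.8 -4.7] w 0.296 total units [ 0.01  -0.004  0.676] turn [0.001 0.002 0.001]
```

View pics/c7.png

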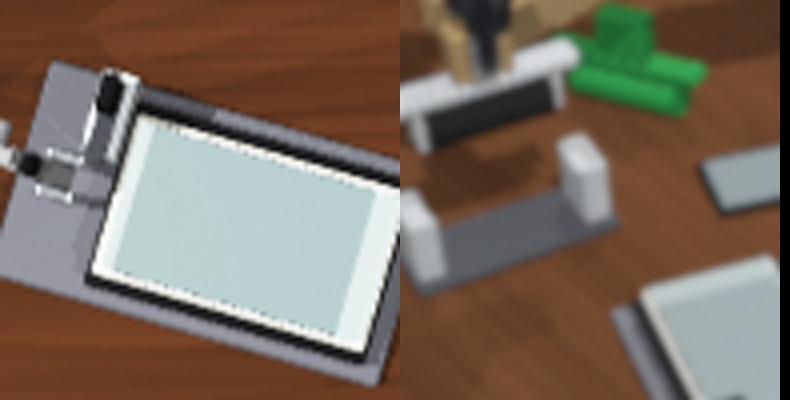

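The latch and tab are open, the glass is clear, and the roller hangs squarely over the stand. I'll lower it in.

send_rows(rows=[{"x":0.01,"y":-0.004,"z":0.1,"wx":0,"wy":0.002,"wz":0,"hand":-1},{"x":0,"y":0,"z":0.15,"wx":0,"wy":0,"wz":0,"hand":-1},{"x":0,"y":0,"z":0.15,"wx":0,"wy":0,"wz":0,"hand":-1},{"x":0,"y":0,"z":0.1,"wx":0,"wy":0,"wz":0,"hand":-1},{"x":0,"y":0,"z":0.05,"wx":0,"wy":0,"wz":0,"hand":-1},{"x":0,"y":0,"z":0.04,"wx":0,"wy":0,"wz":0,"hand":-1},{"x":0,"y":0,"z":0.03,"wx":0,"wy":0,"wz":0,"hand":-1},{"x":0,"y":0,"z":0.03,"wx":0,"wy":0,"wz":0,"hand":-1},{"x":0,"y":0,"z":0,"wx":0,"wy":0,"wz":0,"hand":-1},{"x":0,"y":0,"z":0,"wx":0,"wy":0,"wz":0,"hand":-1}])

```text
time: 26.63
tool_pos: [0.5435, -0.3159, 0.0802]
tool_rot: [0.001, 0.079, 0.997, -0.001]
contact_force: [-0.0, 0.1, -3.7]
gripper_width: 0.295
grasp_force: 60.9
```

Run:
```python
from h import *
go([.54255,-.31484,.0747],Rd(np.radians(80.95)))
```

```text
t26.63 jig [ 126.9 -261.4   80.2] F [-0.   0.1 -3.7] w 0.295 total units [0.008 0.006 0.036] turn [-0.002  0.004  0.001]
```

send_rows(rows=[{"x":0.006,"y":0.006,"z":0,"wx":0,"wy":0.003,"wz":0,"hand":-1},{"x":0,"y":0,"z":0.01,"wx":0,"wy":0,"wz":0,"hand":-1},{"x":0,"y":0,"z":0.01,"wx":0,"wy":0,"wz":0,"hand":-1},{"x":0,"y":0,"z":0.01,"wx":0,"wy":0,"wz":0,"hand":-1},{"x":0,"y":0,"z":0.007,"wx":0,"wy":0,"wz":0,"hand":-1},{"x":0,"y":0,"z":0,"wx":0,"wy":0,"wz":0,"hand":-1},{"x":0,"y":0,"z":0,"wx":0,"wy":0,"wz":0,"hand":-1},{"x":0,"y":0,"z":0,"wx":0,"wy":0,"wz":0,"hand":-1},{"x":0,"y":0,"z":0,"wx":0,"wy":0,"wz":0,"hand":-1},{"x":0,"y":0,"z":0,"wx":0,"wy":0,"wz":0,"hand":-1}])

```text
time: 27.47
tool_pos: [0.5426, -0.3148, 0.0747]
tool_rot: [0.0, 0.079, 0.997, -0.001]
contact_force: [-2.8, 1.5, 3.2]
gripper_width: 0.296
grasp_force: 61.8
```

Run:
```python
from h import *
go([.54255,-.31484,.0747],Rd(np.radians(80.95)))
```

```text
t27.47 jig [ 125.7 -260.6   74.7] F [-2.8  1.5  3.2] w 0.296 total units [ 0.001 -0.    -0.   ] turn [-0.001  0.     0.001]
```

Seated, with the stand carrying the weight. I'll release it and lift away.

send_rows(rows=[{"x":0,"y":0,"z":0,"wx":0,"wy":0,"wz":0,"hand":0.5},{"x":0,"y":0,"z":0,"wx":0,"wy":0,"wz":0,"hand":0.5},{"x":0,"y":0,"z":0,"wx":0,"wy":0,"wz":0,"hand":0.5},{"x":0,"y":0,"z":0,"wx":0,"wy":0,"wz":0,"hand":0.5},{"x":0,"y":0,"z":0,"wx":0,"wy":0,"wz":0,"hand":0.5},{"x":0,"y":0,"z":-0.1,"wx":0,"wy":0,"wz":0,"hand":0.5},{"x":0,"y":0,"z":-0.15,"wx":0,"wy":0,"wz":0,"hand":0.5},{"x":0,"y":0,"z":-0.2,"wx":0,"wy":0,"wz":0,"hand":0.5},{"x":0,"y":0,"z":-0.2,"wx":0,"wy":0,"wz":0,"hand":0.5},{"x":0,"y":0,"z":-0.2,"wx":0,"wy":0,"wz":0,"hand":0.5}])

```text
time: 28.3
tool_pos: [0.5423, -0.3144, 0.2025]
tool_rot: [-0.0, 0.079, 0.997, -0.0]
contact_force: [0.7, 0.3, 0.8]
gripper_width: 0.747
grasp_force: 0.0
```

send_rows(rows=[{"x":0.1,"y":0,"z":-0.1,"wx":0,"wy":0,"wz":0,"hand":0.5},{"x":0.2,"y":0,"z":0,"wx":0,"wy":0,"wz":0,"hand":0.5},{"x":0.2,"y":0,"z":0,"wx":0,"wy":0,"wz":0,"hand":0.5},{"x":0.2,"y":0,"z":0,"wx":0,"wy":0,"wz":0,"hand":0.5},{"x":0.2,"y":0,"z":0,"wx":0,"wy":0,"wz":0,"hand":0.5},{"x":0,"y":0,"z":0,"wx":0,"wy":0,"wz":0,"hand":0.5},{"x":0,"y":0,"z":0,"wx":0,"wy":0,"wz":0,"hand":0.5},{"x":0,"y":0,"z":0,"wx":0,"wy":0,"wz":0,"hand":0.5},{"x":0,"y":0,"z":0,"wx":0,"wy":0,"wz":0,"hand":0.5},{"x":0,"y":0,"z":0,"wx":0,"wy":0,"wz":0,"hand":0.5}])

```text
time: 29.13
tool_pos: [0.41, -0.2937, 0.2167]
tool_rot: [-0.0, 0.078, 0.997, -0.0]
contact_force: [-0.9, 0.8, 0.6]
gripper_width: 0.753
grasp_force: 0.0
```

Run:
```python
from h import *
go([.54255,-.31484,.0747])
t=grab_frame("top");s=grab_frame("scene")
o=np.zeros((420,790,3),np.uint8)
o[:420,:400]=cv2.resize(t[145:250,200:400],(400,420),interpolation=cv2.INTER_CUBIC);o[:400,400:780]=cv2.resize(s[120:220,170:265],(380,400),interpolation=cv2.INTER_CUBIC)
cv2.imwrite("pics/c8.png",o)
```

```text
t29.13 jig [  -7.1 -280.6  216.7] F [-0.9  0.8  0.6] w 0.753 total units [-0.895 -0.001  0.946] turn [0. 0. 0.]
```

View pics/c8.png

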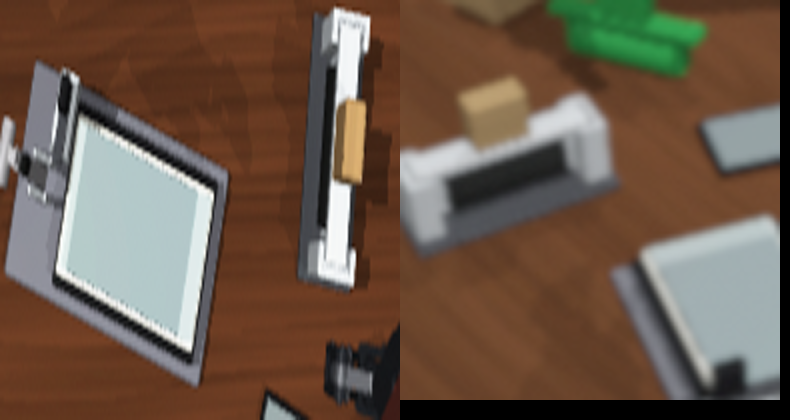

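The roller sits in its stand with the grip at about (350,142) in the crop, and the tab and latch are open. At the free end the wheel height (36.3 mm) and push (9.5 N) put the unloaded glass top at 42.5 mm, which is flat. Handing in.

```bash
python3 -c "
from plant import job_done
print(job_done())"
```

```text
the job is handed in; nothing more can be done
None
```

I've handed the job in; no verdict came back. By my measurements the glass was rolled flat at about 7–10 N, the roller is back in its stand, and the tab (about 20 mm) and latch (about 1.95 rad) are open.

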